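Turn the spice carousel to bring the square tub to the front

TASK

Spin the spice turntable by pushing its rim, where four pegs give the fingers something to push on, until the square tub stands squarely in front, lined up with the fixed arrow nose that sticks out from under the disc; leave it standing still there. Only push, gently: do not take a peg between the fingers, do not touch, lift or shift the four tubs, and leave the tray, the bowl and the chopping board where they are.

Things in the scene. Friction and masses are not known exactly. Their poses are not given: they have to be found in the camera images.
- foot: fixed black foot of the turntable; origin on the turning axis at shelf height. A flat round base 190 mm across and 14 mm high, with an arrow nose 10 mm high (20 mm wide bar ending in a diamond-shaped head 56 mm wide) that points along the foot's own -x and sticks out from under the disc to 213 mm from the axis. The nose marks the front and does not turn; it points roughly towards the robot
- hub (a point): centre of the turntable disc, on the turning axis, on the disc's upper face (28 mm above the shelf); frame turns with the disc. Grey plastic disc 270 mm across, 12 mm thick, underside 16 mm above the shelf. On it a cross of low ribs (10 mm high) runs out to the four pegs, with a hub button 24 mm across and 30 mm high at the centre
- carousel (a joint): turn of the disc in rad from its start (reads 0 at the start), counter-clockwise from above is positive; free to turn several turns either way. Light friction: about 1 N at a peg turns it, and it stops where the push stops
- peg0 (a point): top centre of a finger peg: an upright grey block, 22 mm radially, 12 mm tangentially, 50 mm tall, fixed on the disc's rim; its centre is 120 mm from the turning axis, its top 78 mm and its foot 28 mm above the shelf. Frame turns with the disc. The four pegs are 90 degrees apart, half-way between the tubs (peg 0; numbered counter-clockwise from above)
- peg1 (a point): top centre of a finger peg: an upright grey block, 22 mm radially, 12 mm tangentially, 50 mm tall, fixed on the disc's rim; its centre is 120 mm from the turning axis, its top 78 mm and its foot 28 mm above the shelf. Frame turns with the disc. The four pegs are 90 degrees apart, half-way between the tubs (peg 1; numbered counter-clockwise from above)
- peg2 (a point): top centre of a finger peg: an upright grey block, 22 mm radially, 12 mm tangentially, 50 mm tall, fixed on the disc's rim; its centre is 120 mm from the turning axis, its top 78 mm and its foot 28 mm above the shelf. Frame turns with the disc. The four pegs are 90 degrees apart, half-way between the tubs (peg 2; numbered counter-clockwise from above)
- peg3 (a point): top centre of a finger peg: an upright grey block, 22 mm radially, 12 mm tangentially, 50 mm tall, fixed on the disc's rim; its centre is 120 mm from the turning axis, its top 78 mm and its foot 28 mm above the shelf. Frame turns with the disc. The four pegs are 90 degrees apart, half-way between the tubs (peg 3; numbered counter-clockwise from above)
- square_tub_mid (a point): centre, half-way up, of the square closed tub, the one to bring to the front: yellow plastic with a white lid, 56 x 56 mm, 48 mm tall, loose on the disc, about 70 mm from the turning axis, its top 76 mm above the shelf
- round_tub_a_mid (a point): centre, half-way up, of a round closed tub (three alike): yellow plastic with a white lid, 58 mm across, 48 mm tall, loose on the disc about 70 mm from the turning axis; not to be touched
- round_tub_b_mid (a point): centre, half-way up, of a round closed tub (three alike): yellow plastic with a white lid, 58 mm across, 48 mm tall, loose on the disc about 70 mm from the turning axis; not to be touched
- round_tub_c_mid (a point): centre, half-way up, of a round closed tub (three alike): yellow plastic with a white lid, 58 mm across, 48 mm tall, loose on the disc about 70 mm from the turning axis; not to be touched
- tray: bystander: steel tray 180 x 150 mm, 22 mm high, loose, to the robot's right of the turntable; origin at the centre of its underside
- bowl: bystander: white enamel bowl, 140 mm across the rim, 60 mm high, loose, to the robot's right of the turntable; origin at the centre of its underside
- board: bystander: red plastic chopping board 260 mm long (its own x), upright in a wooden stand 200 x 100 mm, 180 mm high overall, loose, to the robot's left of the turntable; origin at the centre of its underside
Things that resemble listed ones, but are neither listed nor needed, are in the scene too. Leave any pink or purple look-alike of the part that bears round_tub_a_mid alone. Leave any blue look-alike of the part that bears round_tub_b_mid alone.

How it is judged:
By the outcome, as a careful person would: the job done as asked, in the order asked, and still so for the second after the job is handed in, with the robot touching nothing.
It also fails if it takes over 45 s, if anything falls off the work surface, if the arm or the gripper's body presses on something with over 40 N, if the wrist force passes 120 N, or if a joint passes its speed limit or range.

ROBOT

A 7-joint arm with a two-finger parallel gripper is mounted at the origin on the work surface. World frame = base frame: x ahead of the robot, y to its left, z up, the work surface at z = 0. Lengths are in m, angles in rad, forces in N, time in s.
With the tool pointing down it reaches from about 0.425 to 0.875 m from the base axis. Payload 4.7 kg.
Tool frame: the origin (TCP) lies on the centre line of the jaws, within the pads' length; the fingertips stand 17 mm ahead of it and the grasp point (between the pads) lies 2 mm behind it; z points along the fingers, x is the direction in which the jaws open and shut, and the axes are right-handed (so a half turn about z gives the same grasp; the last joint's range is limited). The gripper opens to 87 mm and grips with 3 to 60 N. Pads are 19 mm wide; open, the fingers measure 117 mm over their backs; the gripper's body (75 mm by 190 mm) begins 51 mm behind the grasp point.
Start: joints at [1.275, 0.321, -0.07, 1.45, 0.023, 1.371, -0.057], TCP at [0.198, -0.619, 0.24] pointing down, gripper open.
Joint ranges: [-2.86, 2.86], [-0.3, 2.09], [-1.38, 1.24], [0.06, 2.45], [-1.56, 4.7], [0.09, 2.05], [-2.69, 2.69]. Speed limits (rad/s): [2.57, 2.57, 3.14, 3.14, 3.14, 3.14, 3.14].

INTERFACE

Orientations are given as a rotation vector (axis times angle).
In Python, from bench import ctrl gives the robot as it stands.
- The arm moves only by the tool drive_tool, never from a script. Its argument "increments" is a list of rows, each an object of numbers: "grip": the closure, from -1 (fully open) to 1 (shut), so that 0 is half open; "tx", "ty", "tz": the shift along the tool's x, y, z in cm; "wx", "wy", "wz": the turn, a rotation vector about the tool's x, y, z in rad. In form: [{"grip": .., "tx": .., "ty": .., "tz": .., "wx": .., "wy": .., "wz": ..}, ...]. A call has 1 to 10 rows; each row is the pose to reach, as a shift and turn from the pose measured when the call began, along the tool's axes at that moment; what a row does not reach only later rows make up. A row lasts 1/12 s, in which the tool goes at most 41.7 mm and 7.16 degrees, less where a joint would pass 70% of its speed; a pose out of reach is approached as far as the arm can. A call with a gripper value outside its range is refused whole. The fingers move at their own pace and stop on an object; "force" is the grip in N (left out, the last holds). Time passes only in rows, so rows that repeat a pose let the fingers close. It gives the time, the measured TCP pose, the force and the opening at its end, in the units of the state.
- ctrl.get_state(): the state, without advancing time (a new reading comes with each control period).
- ctrl.get_image(name): name is "scene" or "side" or "wrist"; returns a dict with "frame" (480x640x3 uint8, blue, green, red), "depth" (480x640 float32, m along the optical axis (not along the pixel's ray), 0 where there is no reading), "fx", "fy", "cx", "cy" (pixels), "view" (4x4, takes a point from world to camera coordinates). Camera axes: x right, y up, looking along -z (the intrinsics and any distortion apply to the point x, -y, -z); pixel columns grow to the right and rows downward; lengths in m; the calibration is good to about 2 mm. A picture is of the moment at which its call begins.
- ctrl.close_job(): hands the job in, once; it reports no verdict.
The state is a dict: "time": time; "joint_positions": joint angles; "qd": joint speeds; "joint_torque": joint torques, N m; "position": TCP position; "tool_rot": TCP orientation; "ft_force": force on the tool from outside, world axes, zero at the start; "torque": the same for the moment, N m; "grip_width": opening from 0.0 (shut) to 1.0 (fully open).
Only numpy, scipy, OpenCV 4.12 (cv2) and the standard library are available. Lean on these libraries where they do the work, as an engineer would, in place of code of your own. Each camera call takes 0.05 s, during which the arm holds its last target.

## Working session

There is one attempt and no reset: what is moved stays moved. The work goes in short steps, Python scripts to look and compute and a tool call to move; the robot and the scene stay as the last step left them, time stands still between calls to the robot, and variables do not carry over. Pictures are saved under pics/ and viewed, and the job is handed in when it is done.

Besides the shell and the picture viewer there is one more tool, called after ">>>" by a JSON object that holds its "name" and its "arguments", one argument or row to a line. drive_tool: Moves the arm, as the interface text tells. Its arguments: {"type":"object","properties":{"increments":{"type":"array","items":{"type":"object","properties":{"grip":{"type":"number"},"tx":{"type":"number"},"ty":{"type":"number"},"tz":{"type":"number"},"wx":{"type":"number"},"wy":{"type":"number"},"wz":{"type":"number"}}}},"force":{"type":"number"}},"required":["increments"]}

```bash
mkdir -p pics
cat > h.py <<'E'
import numpy as np, cv2
from bench import ctrl
def px2w(im,u,v,z=None):
    V=np.array(im["view"]);R=V[:3,:3];t=V[:3,3]
    d=np.array([(u-im["cx"])/im["fx"],-(v-im["cy"])/im["fy"],-1.0])
    c=-R.T@t; dw=R.T@d
    if z is None:
        s=im["depth"][int(round(v)),int(round(u))]
    else: s=(z-c[2])/dw[2]
    return c+s*dw
def w2px(im,p):
    V=np.array(im["view"]);q=V[:3,:3]@np.array(p)+V[:3,3]
    return im["cx"]+im["fx"]*q[0]/-q[2], im["cy"]+im["fy"]*(-q[1])/-q[2]
E
python3 - <<'E'
from h import *
import pickle
print(ctrl.get_state())
for n in ["scene","side","wrist"]:
    im=ctrl.get_image(n); cv2.imwrite(f"pics/{n}0.png",im["frame"]); pickle.dump(im,open(f"{n}0.pkl","wb"))
    print(n,{k:im[k] for k in im if k not in("frame","depth")})
E
```

```text
{'time': 0.0, 'joint_positions': array([ 1.27507999,  0.32184625, -0.07013359,  1.45168738,  0.02263656,
        1.37079431, -0.05688104]), 'qd': array([-0.00068322, -0.00063225,  0.00075025, -0.00019565,  0.00126687,
        0.0014761 ,  0.00078763]), 'joint_torque': array([ 7.71268951e-04, -4.91284561e+01, -4.03220225e-01, -3.12536144e+01,
       -6.37623598e-02,  4.37272363e-02,  1.62269348e-04]), 'position': array([ 0.19798426, -0.61856047,  0.23844057]), 'tool_rot': array([-2.5368332 ,  1.85134583,  0.00257522]), 'ft_force': array([ 0.26391787,  0.73090847, -0.73837225]), 'torque': array([-0.00392024, -0.03540762, -0.03902246]), 'grip_width': 1.000114502411424}
scene {'fx': 506.7487424888308, 'fy': 506.7487424888308, 'cx': 330.43269589905856, 'cy': 230.5871143182626, 'view': array([[-0.18047398,  0.98344439,  0.01631771,  0.08663293],
       [-0.52444218, -0.11025011,  0.84427798,  0.25482446],
       [ 0.83209948,  0.14381251,  0.535657  , -1.63311209],
       [ 0.        ,  0.        ,  0.        ,  1.        ]])}
side {'fx': 506.2480569646434, 'fy': 506.2480569646434, 'cx': 327.1137087449012, 'cy': 235.553209639051, 'view': array([[ 0.9231548 , -0.38413193, -0.01509564, -0.54513509],
       [ 0.28772919,  0.66436968,  0.68980058, -0.2403786 ],
       [-0.25494534, -0.64113618,  0.72384202, -1.056136  ],
       [ 0.        ,  0.        ,  0.        ,  1.        ]])}
wrist {'fx': 369.00035625091425, 'fy': 369.00035625091425, 'cx': 322.33798597349085, 'cy': 241.08188313873828, 'view': array([[ 0.30347343, -0.95283861, -0.0015705 , -0.64962739],
       [ 0.92391837,  0.29466471, -0.24402365,  0.02853223],
       [ 0.23297793,  0.07260368,  0.96976801, -0.38965714],
       [ 0.        ,  0.        ,  0.        ,  1.        ]])}
```

View pics/scene0.png

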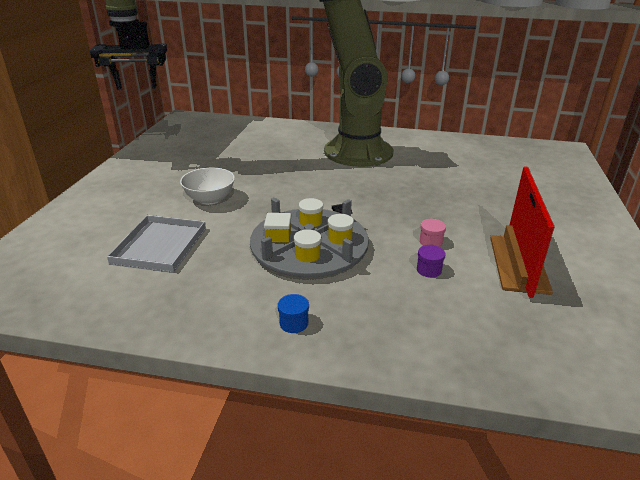

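View pics/side0.png

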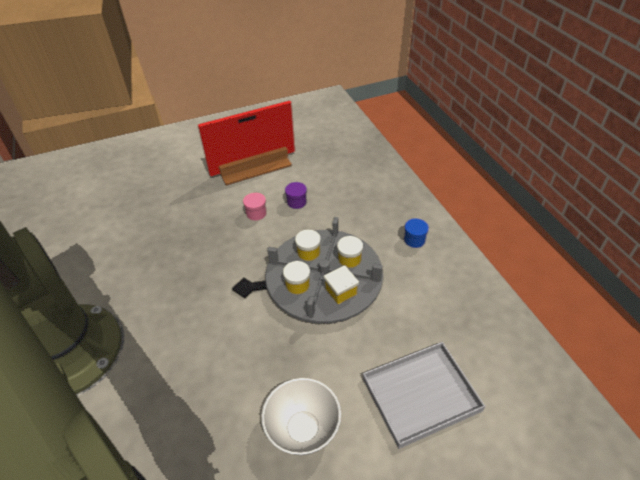

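View pics/wrist0.png

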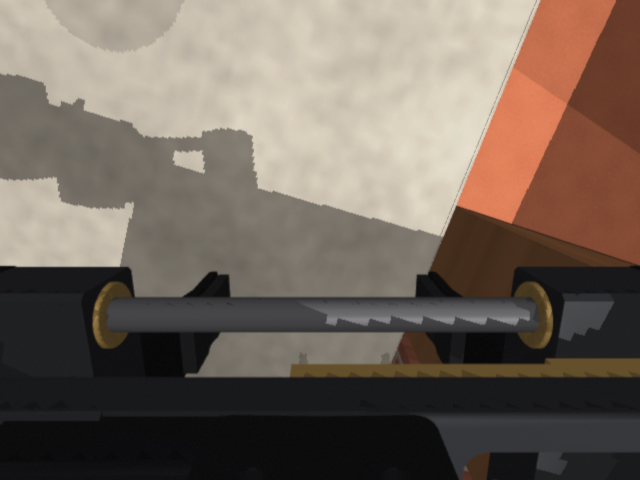

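The scene view shows the turntable at about (309,240), with the square tub at (278,228) and the nose at (340,209). In the side view the square tub is at (341,284) and the nose tip at about (233,288). I'll enlarge both to get accurate pixels.

Run:
```python
from h import *
import pickle
im=pickle.load(open("side0.pkl","rb"))["frame"]
cv2.imwrite("pics/side0c.png",cv2.resize(im[205:335,220:400],None,fx=4.4,fy=4.4,interpolation=cv2.INTER_CUBIC))
im=pickle.load(open("scene0.pkl","rb"))["frame"]
cv2.imwrite("pics/scene0c.png",cv2.resize(im[180:290,240:380],None,fx=5,fy=5,interpolation=cv2.INTER_CUBIC))
```

```text
(no output)
```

View pics/side0c.png

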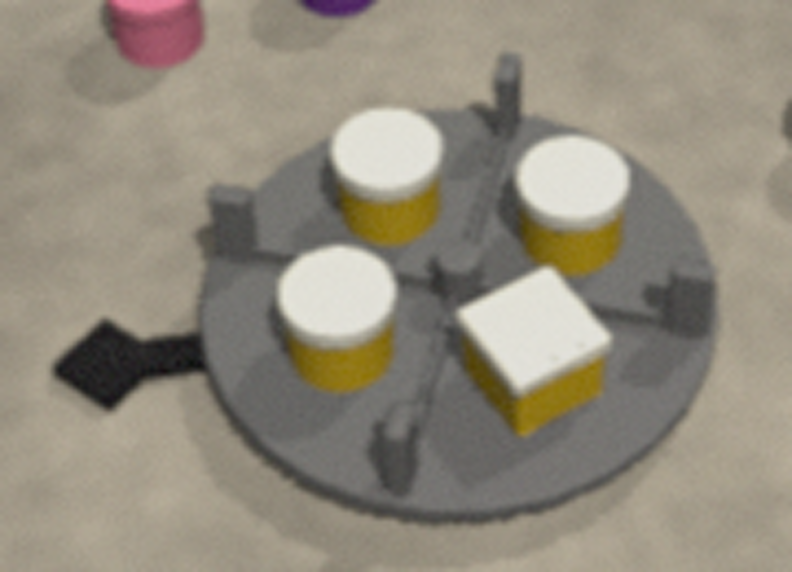

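View pics/scene0c.png

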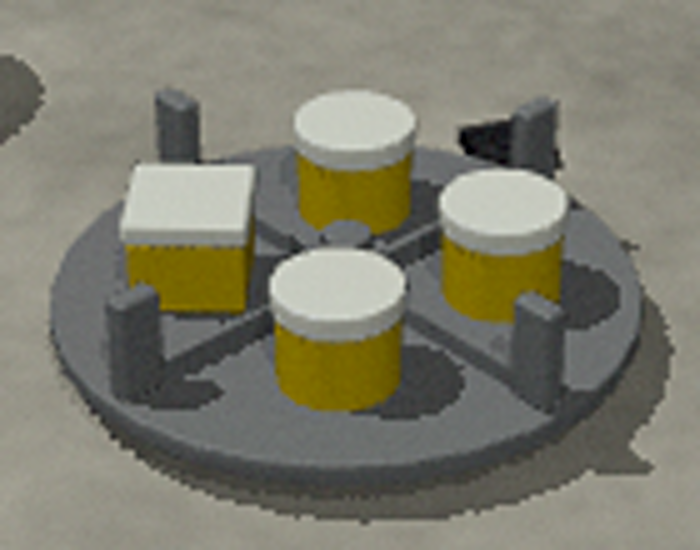

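The side crop shows the square tub's lid corners at about (457,318), (550,267), (610,338) and (520,390), the peg tops, and the nose tip at (53,368). Next I'll convert these to world positions.

Run:
```python
from h import *
import pickle
S=pickle.load(open("side0.pkl","rb"));C=pickle.load(open("scene0.pkl","rb"))
fs=lambda x,y,z:px2w(S,220+(x+.5)/4.4-.5,205+(y+.5)/4.4-.5,z)
fc=lambda x,y,z:px2w(C,240+(x+.5)/5-.5,180+(y+.5)/5-.5,z)
tip=fs(53,368,.010); print("tip",tip)
pS=np.array([fs(*p,.078) for p in [(231,193),(509,62),(692,272),(401,410)]])
pC=np.array([fc(*p,.078) for p in [(537,104),(540,302),(133,296),(177,98)]])
print(pS,'\n',pC)
for P in(pS,pC):
    c=P.mean(0);print("c",c,[ (round(np.hypot(*(q-c)[:2]),4),round(np.degrees(np.arctan2(*(q-c)[1::-1])),1)) for q in P])
q=np.array([fs(*p,.076) for p in [(457,318),(550,267),(610,338),(520,390)]]);print(q,q.mean(0))
q2=np.array([fc(*p,.076) for p in [(136,165),(255,166),(245,236),(121,233)]]);print(q2.mean(0))
for p in[(387,150),(572,183),(338,293)]:print(fs(*p,.076))
c=(pS.mean(0)+pC.mean(0))/2
# disc rim ellipse check, dark nose via depth? 
for n,s in(("S",q.mean(0)),("C",q2.mean(0))):
    d=s-c;print(n,np.hypot(*d[:2]),np.degrees(np.arctan2(d[1],d[0])))
d=tip-c;print("nose",np.hypot(*d[:2]),np.degrees(np.arctan2(d[1],d[0])))
# bystanders
for n,(u,v) in dict(bowl=(300,415),pink=(255,200),tray=(421,392)).items():print(n,px2w(S,u,v))
```

```text
tip [0.36174378 0.01451728 0.01      ]
[[ 0.47121411  0.03291187  0.078     ]
 [ 0.6395586   0.06415199  0.078     ]
 [ 0.66408902 -0.10775888  0.078     ]
 [ 0.50130823 -0.12956029  0.078     ]] 
 [[ 0.46790254  0.03626545  0.078     ]
 [ 0.63542564  0.06351198  0.078     ]
 [ 0.66560832 -0.10286389  0.078     ]
 [ 0.49776931 -0.13106891  0.078     ]]
c [ 0.56904249 -0.03506383  0.078     ] [(np.float64(0.1191), np.float64(145.2)), (np.float64(0.1217), np.float64(54.6)), (np.float64(0.1197), np.float64(-37.4)), (np.float64(0.1163), np.float64(-125.6))]
c [ 0.56667645 -0.03353884  0.078     ] [(np.float64(0.121), np.float64(144.8)), (np.float64(0.1189), np.float64(54.7)), (np.float64(0.1208), np.float64(-35.0)), (np.float64(0.1194), np.float64(-125.2))]
[[ 0.54699738 -0.08728295  0.076     ]
 [ 0.60175103 -0.07551893  0.076     ]
 [ 0.61012437 -0.12792181  0.076     ]
 [ 0.55781045 -0.13946881  0.076     ]] [ 0.57917081 -0.10754813  0.076     ]
[ 0.58257847 -0.1016889   0.076     ]
[0.55609288 0.03117358 0.076     ]
[ 0.63506116 -0.02838606  0.076     ]
[ 0.4991567  -0.04951492  0.076     ]
S 0.07411503941194267 -81.22129004164728
C 0.06897631888204597 -77.6787935517113
nose 0.21181817039873674 166.6750110638018
bowl [ 0.4009627  -0.32409229  0.00780938]
pink [0.48984315 0.23815407 0.04709318]
tray [ 0.632922   -0.37031085  0.00303957]
```

Hub is at about (0.568, −0.034). The square tub bears −80° and the nose 166.7°, so the disc must turn about −113° (clockwise). I'll push the front-left peg (145°) clockwise with the fingers shut and their tips about 50 mm up, outside the tubs.

```bash
cat >> h.py <<'E'
from scipy.spatial.transform import Rotation as Ro
def want(p,phi_deg):
    s=ctrl.get_state();R0=Ro.from_rotvec(s["tool_rot"]);f=np.radians(phi_deg)
    x=np.array([np.cos(f),np.sin(f),0]);z=np.array([0,0,-1.]);y=np.cross(z,x)
    Rt=Ro.from_matrix(np.c_[x,y,z])
    print("t",s["time"],"cur",s["position"].round(4),"tilt/rot",R0.as_matrix().round(3)[:,0],R0.as_matrix().round(3)[:,2],"F",s["ft_force"].round(2),"w",round(s["grip_width"],3))
    print("cm",(R0.inv().apply(np.array(p)-s["position"])*100).round(2),"w",(R0.inv()*Rt).as_rotvec().round(4))
E
python3 - <<'E'
from h import *
want([.45,-.33,.22],0)
E
```

```text
t 0.15 cur [ 0.198  -0.6187  0.2387] tilt/rot [ 0.305 -0.952 -0.001] [-0.001  0.001 -1.   ] F [ 0.09  0.6  -0.19] w 0.999
cm [-19.81 -32.8    1.9 ] w [-8.0000e-04  1.3000e-03 -1.2609e+00]
```

>>> {"name": "drive_tool", "arguments": {
  "increments": [
    {"grip":1,"tx":-2,"ty":-3.3,"tz":0.2,"wz":-0.12},
    {"grip":1,"tx":-4,"ty":-6.6,"tz":0.4,"wz":-0.24},
    {"grip":1,"tx":-6,"ty":-10,"tz":0.6,"wz":-0.36},
    {"grip":1,"tx":-8,"ty":-13.2,"tz":0.8,"wz":-0.48},
    {"grip":1,"tx":-10,"ty":-16.5,"tz":1,"wz":-0.6},
    {"grip":1,"tx":-12,"ty":-19.8,"tz":1.2,"wz":-0.72},
    {"grip":1,"tx":-14,"ty":-23,"tz":1.4,"wz":-0.84},
    {"grip":1,"tx":-16,"ty":-26.4,"tz":1.6,"wz":-0.96},
    {"grip":1,"tx":-18,"ty":-29.7,"tz":1.8,"wz":-1.08},
    {"grip":1,"tx":-19.8,"ty":-32.8,"tz":1.9,"wz":-1.2}
  ],
  "force": 10
}}

```text
schema error: expected keys grip, tx, ty, tz, wx, wy, wz
```

Run:
```python
from h import *
want([.4525,.0054,.20],71)
```

```text
t 0.15 cur [ 0.198  -0.6187  0.2387] tilt/rot [ 0.305 -0.952 -0.001] [-0.001  0.001 -1.   ] F [ 0.09  0.6  -0.19] w 0.999
cm [-51.67 -43.27   3.94] w [-1.8000e-03  7.0000e-04 -2.5001e+00]
```

All keys are required in every row.

>>> {"name": "drive_tool", "arguments": {
  "increments": [
    {"grip":1,"tx":-2,"ty":-3.3,"tz":0.2,"wx":0,"wy":0,"wz":-0.12},
    {"grip":1,"tx":-4,"ty":-6.6,"tz":0.4,"wx":0,"wy":0,"wz":-0.24},
    {"grip":1,"tx":-6,"ty":-10,"tz":0.6,"wx":0,"wy":0,"wz":-0.36},
    {"grip":1,"tx":-8,"ty":-13.2,"tz":0.8,"wx":0,"wy":0,"wz":-0.48},
    {"grip":1,"tx":-10,"ty":-16.5,"tz":1,"wx":0,"wy":0,"wz":-0.6},
    {"grip":1,"tx":-12,"ty":-19.8,"tz":1.2,"wx":0,"wy":0,"wz":-0.72},
    {"grip":1,"tx":-14,"ty":-23,"tz":1.4,"wx":0,"wy":0,"wz":-0.84},
    {"grip":1,"tx":-16,"ty":-26.4,"tz":1.6,"wx":0,"wy":0,"wz":-0.96},
    {"grip":1,"tx":-18,"ty":-29.7,"tz":1.8,"wx":0,"wy":0,"wz":-1.08},
    {"grip":1,"tx":-19.8,"ty":-32.8,"tz":1.9,"wx":0,"wy":0,"wz":-1.2}
  ],
  "force": 10
}}

```text
time: 0.98
position: [0.451, -0.3278, 0.2197]
tool_rot: [-3.139, 0.085, 0.001]
ft_force: [1.1, 0.3, -0.4]
grip_width: 0.329
```

Run:
```python
from h import *
want([.4525,.0054,.20],71)
```

```text
t 0.9833 cur [ 0.451  -0.3278  0.2197] tilt/rot [ 0.999 -0.054 -0.001] [-0.001  0.002 -1.   ] F [ 1.06  0.29 -0.38] w 0.329
cm [ -1.66 -33.27   2.02] w [-1.9000e-03 -3.0000e-04 -1.2934e+00]
```

>>> {"name": "drive_tool", "arguments": {
  "increments": [
    {"grip":1,"tx":-0.2,"ty":-3.3,"tz":0.2,"wx":0,"wy":0,"wz":-0.12},
    {"grip":1,"tx":-0.3,"ty":-6.6,"tz":0.4,"wx":0,"wy":0,"wz":-0.24},
    {"grip":1,"tx":-0.5,"ty":-10,"tz":0.6,"wx":0,"wy":0,"wz":-0.36},
    {"grip":1,"tx":-0.7,"ty":-13.3,"tz":0.8,"wx":0,"wy":0,"wz":-0.48},
    {"grip":1,"tx":-0.8,"ty":-16.6,"tz":1,"wx":0,"wy":0,"wz":-0.6},
    {"grip":1,"tx":-1,"ty":-20,"tz":1.2,"wx":0,"wy":0,"wz":-0.72},
    {"grip":1,"tx":-1.2,"ty":-23.3,"tz":1.4,"wx":0,"wy":0,"wz":-0.84},
    {"grip":1,"tx":-1.3,"ty":-26.6,"tz":1.6,"wx":0,"wy":0,"wz":-0.96},
    {"grip":1,"tx":-1.5,"ty":-30,"tz":1.8,"wx":0,"wy":0,"wz":-1.08},
    {"grip":1,"tx":-1.7,"ty":-33.3,"tz":2,"wx":0,"wy":0,"wz":-1.2}
  ]
}}

```text
time: 1.82
position: [0.4516, 0.0073, 0.2001]
tool_rot: [-2.634, -1.71, -0.0]
ft_force: [0.0, 0.7, 0.1]
grip_width: 0.007
```

Run:
```python
from h import *
want([.4525,.0054,.11],71)
im=ctrl.get_image("side");cv2.imwrite("pics/side1.png",im["frame"])
```

```text
t 1.8167 cur [0.4516 0.0073 0.2001] tilt/rot [0.407 0.913 0.001] [-0.001  0.001 -1.   ] F [0.02 0.65 0.09] w 0.007
cm [-0.15  0.17  9.01] w [-0.001  -0.0008 -0.0875]
```

View pics/side1.png

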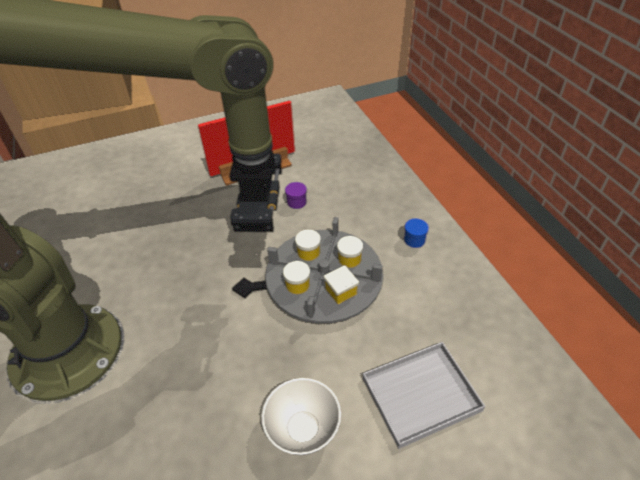

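>>> {"name": "drive_tool", "arguments": {
  "increments": [
    {"grip":1,"tx":0,"ty":0,"tz":1.5,"wx":0,"wy":0,"wz":-0.04},
    {"grip":1,"tx":-0.1,"ty":0.1,"tz":3.5,"wx":0,"wy":0,"wz":-0.08},
    {"grip":1,"tx":-0.1,"ty":0.2,"tz":5.5,"wx":0,"wy":0,"wz":-0.088},
    {"grip":1,"tx":-0.1,"ty":0.2,"tz":7.5,"wx":0,"wy":0,"wz":-0.088},
    {"grip":1,"tx":-0.1,"ty":0.2,"tz":9,"wx":0,"wy":0,"wz":-0.088},
    {"grip":1,"tx":-0.1,"ty":0.2,"tz":9,"wx":0,"wy":0,"wz":-0.088}
  ]
}}

```text
time: 2.37
position: [0.4501, 0.0137, 0.1072]
tool_rot: [-2.537, -1.838, 0.003]
ft_force: [-1.0, -0.2, -0.6]
grip_width: 0.008
```

Run:
```python
from h import *
want([.4525,.0054,.067],71)
for n in("side","scene","wrist"):
  im=ctrl.get_image(n);f=im["frame"]
  if n=="side": f=cv2.resize(f[120:330,200:410],None,fx=2.8,fy=2.8)
  if n=="scene": f=cv2.resize(f[140:290,220:400],None,fx=4,fy=4)
  cv2.imwrite(f"pics/{n}2.png",f)
```

```text
t 2.3667 cur [0.4501 0.0137 0.1072] tilt/rot [0.312 0.95  0.004] [-0.007  0.006 -1.   ] F [-1.03 -0.23 -0.58] w 0.008
cm [-0.73  0.52  4.01] w [-0.0082 -0.0035  0.0144]
```

View pics/side2.png

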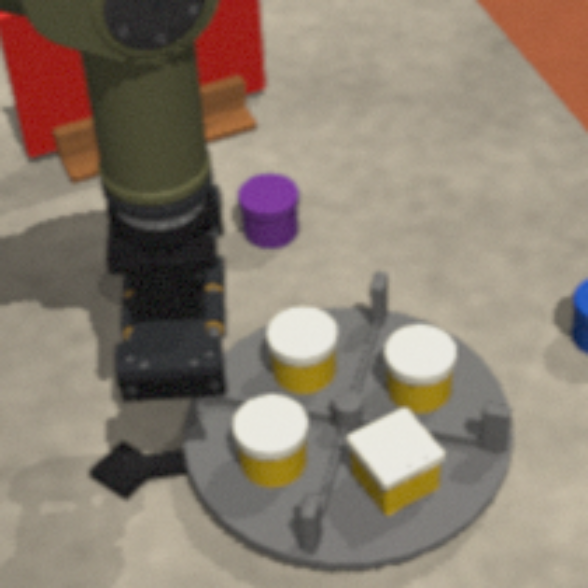

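View pics/scene2.png

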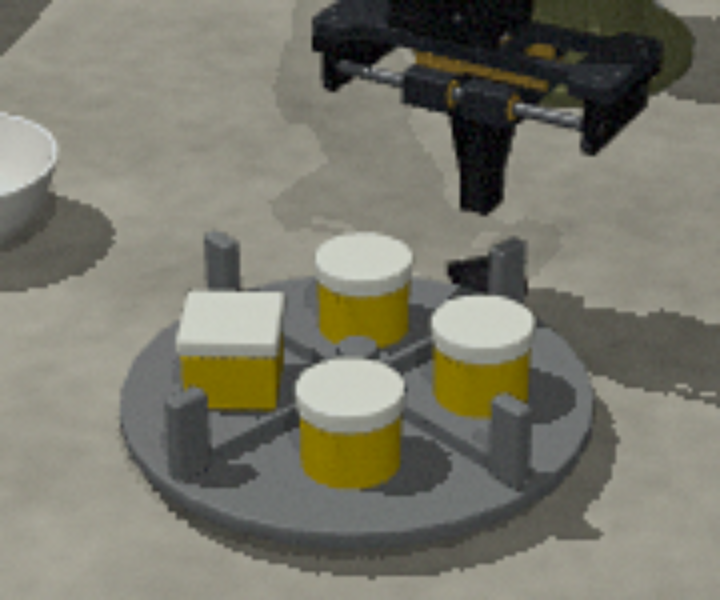

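View pics/wrist2.png

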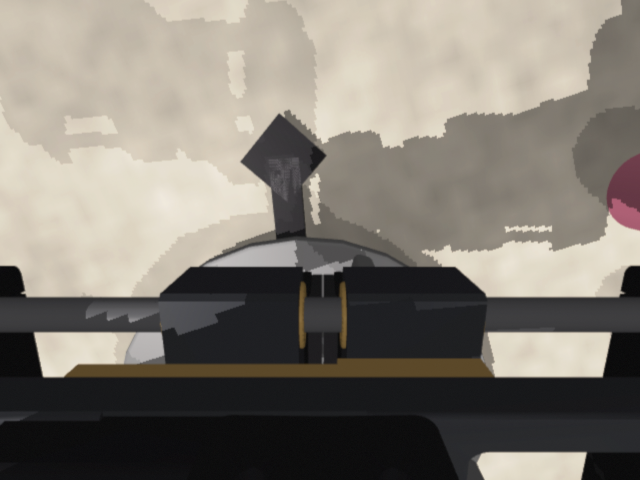

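The nose, at about (283,150) in the wrist view, is clear. The arm couldn't reach the start point this close to its base: it is 8 mm off and tilting. I'll push the back-left peg (54.7°) instead, with the jaw axis radial, where there is ample reach.

Run:
```python
from h import *
print(ctrl.get_state()["joint_positions"].round(3))
want([.4501,.0137,.17],68)
want([.6143,.0807,.15],68)
```

```text
[ 0.677  0.052 -0.77   2.052  0.036  1.053  1.144]
t 2.5167 cur [0.4531 0.0138 0.1108] tilt/rot [0.312 0.95  0.005] [-0.     0.005 -1.   ] F [ 0.38 -0.51  0.16] w 0.01
cm [-0.07 -0.29 -5.92] w [-0.0018 -0.0046  0.0668]
t 2.5167 cur [0.4531 0.0138 0.1108] tilt/rot [0.312 0.95  0.005] [-0.     0.005 -1.   ] F [ 0.38 -0.51  0.16] w 0.01
cm [11.4  13.22 -3.89] w [-0.0018 -0.0046  0.0668]
```

>>> {"name": "drive_tool", "arguments": {
  "increments": [
    {"grip":1,"tx":0,"ty":0,"tz":-2,"wx":0,"wy":0,"wz":0},
    {"grip":1,"tx":0,"ty":0,"tz":-3.9,"wx":0,"wy":0,"wz":0},
    {"grip":1,"tx":2.3,"ty":2.6,"tz":-3.9,"wx":0,"wy":0,"wz":0.02},
    {"grip":1,"tx":4.6,"ty":5.3,"tz":-3.9,"wx":0,"wy":0,"wz":0.04},
    {"grip":1,"tx":6.9,"ty":8,"tz":-3.9,"wx":0,"wy":0,"wz":0.06},
    {"grip":1,"tx":9.2,"ty":10.6,"tz":-3.9,"wx":0,"wy":0,"wz":0.067},
    {"grip":1,"tx":11.4,"ty":13.2,"tz":-3.9,"wx":0,"wy":-0.005,"wz":0.067},
    {"grip":1,"tx":11.4,"ty":13.2,"tz":-3.9,"wx":0,"wy":-0.005,"wz":0.067}
  ]
}}

```text
time: 3.18
position: [0.6191, 0.0837, 0.1501]
tool_rot: [-2.601, -1.755, -0.007]
ft_force: [-1.5, -0.3, -0.8]
grip_width: 0.005
```

Run:
```python
from h import *
want([.6143,.0807,.067],68)
print(ctrl.get_state()["joint_positions"].round(3))
```

```text
t 3.1833 cur [0.6191 0.0837 0.1501] tilt/rot [0.374 0.927 0.006] [ 0.001  0.006 -1.   ] F [-1.51 -0.33 -0.78] w 0.005
cm [-0.51 -0.32  8.31] w [-0.0008 -0.0059  0.0006]
[ 0.433  0.427 -0.771  1.61   0.306  1.229  0.792]
```

>>> {"name": "drive_tool", "arguments": {
  "increments": [
    {"grip":1,"tx":-0.5,"ty":-0.3,"tz":0,"wx":0,"wy":-0.006,"wz":0},
    {"grip":1,"tx":-0.5,"ty":-0.3,"tz":0,"wx":0,"wy":-0.006,"wz":0},
    {"grip":1,"tx":-0.5,"ty":-0.3,"tz":2,"wx":0,"wy":-0.006,"wz":0},
    {"grip":1,"tx":-0.5,"ty":-0.3,"tz":4,"wx":0,"wy":-0.006,"wz":0},
    {"grip":1,"tx":-0.5,"ty":-0.3,"tz":6,"wx":0,"wy":-0.006,"wz":0},
    {"grip":1,"tx":-0.5,"ty":-0.3,"tz":7.5,"wx":0,"wy":-0.006,"wz":0},
    {"grip":1,"tx":-0.5,"ty":-0.3,"tz":8.3,"wx":0,"wy":-0.006,"wz":0},
    {"grip":1,"tx":-0.5,"ty":-0.3,"tz":8.3,"wx":0,"wy":-0.006,"wz":0}
  ]
}}

```text
time: 3.85
position: [0.6131, 0.0796, 0.0659]
tool_rot: [-2.604, -1.756, 0.005]
ft_force: [-1.2, -0.9, -0.4]
grip_width: 0.008
```

Run:
```python
from h import *
want([.6143,.0807,.067],68)
for n in("side","scene"):
  im=ctrl.get_image(n);f=im["frame"]
  if n=="side": f=cv2.resize(f[170:330,220:410],None,fx=3.5,fy=3.5)
  if n=="scene": f=cv2.resize(f[140:290,220:400],None,fx=4,fy=4)
  cv2.imwrite(f"pics/{n}3.png",f)
```

```text
t 3.85 cur [0.6131 0.0796 0.0659] tilt/rot [ 0.375  0.927 -0.002] [-0.003 -0.001 -1.   ] F [-1.2  -0.9  -0.37] w 0.008
cm [ 0.15  0.07 -0.11] w [-0.0027  0.0021 -0.0002]
```

View pics/side3.png

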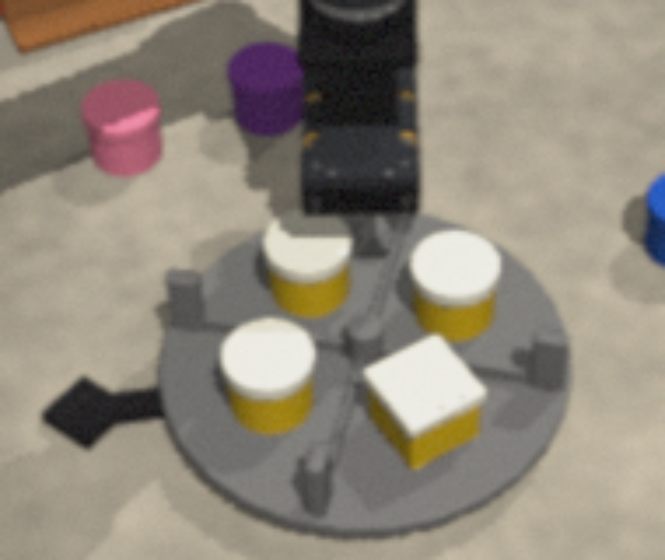

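View pics/scene3.png

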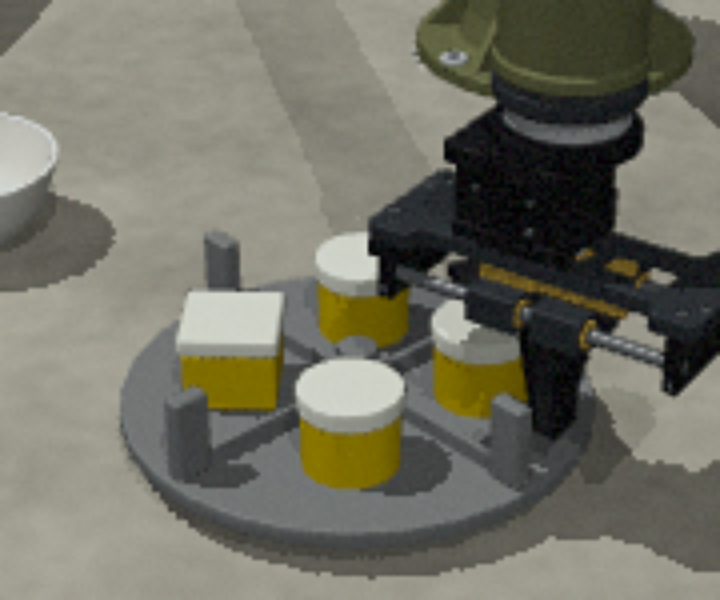

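The closed fingers stand beside the back-left peg, at about (555,420) against the peg at (512,440) in the scene crop, clear of the tubs. I'll start the arc push.

>>> {"name": "drive_tool", "arguments": {
  "increments": [
    {"grip":1,"tx":-0.01,"ty":0.43,"tz":0,"wx":0,"wy":0,"wz":0.035},
    {"grip":1,"tx":-0.03,"ty":0.86,"tz":-0.05,"wx":0,"wy":0,"wz":0.07},
    {"grip":1,"tx":-0.07,"ty":1.28,"tz":-0.1,"wx":0,"wy":0,"wz":0.105},
    {"grip":1,"tx":-0.12,"ty":1.71,"tz":-0.1,"wx":0,"wy":0,"wz":0.14},
    {"grip":1,"tx":-0.19,"ty":2.13,"tz":-0.1,"wx":0,"wy":0,"wz":0.175},
    {"grip":1,"tx":-0.27,"ty":2.55,"tz":-0.1,"wx":0,"wy":0,"wz":0.21},
    {"grip":1,"tx":-0.37,"ty":2.97,"tz":-0.1,"wx":0,"wy":0,"wz":0.245},
    {"grip":1,"tx":-0.48,"ty":3.39,"tz":-0.1,"wx":0,"wy":0,"wz":0.28},
    {"grip":1,"tx":-0.6,"ty":3.8,"tz":-0.1,"wx":0,"wy":0,"wz":0.315},
    {"grip":1,"tx":-0.74,"ty":4.2,"tz":-0.1,"wx":0,"wy":0,"wz":0.35}
  ]
}}

```text
time: 4.78
position: [0.6517, 0.0583, 0.0708]
tool_rot: [2.871, 1.275, 0.003]
ft_force: [-1.8, 0.0, 0.3]
grip_width: 0.006
```

```bash
cat >> h.py <<'E'
def arc(n=""):
    s=ctrl.get_state();h=np.array([.5678,-.0343]);d=s["position"][:2]-h
    th=np.degrees(np.arctan2(d[1],d[0]));X=Ro.from_rotvec(s["tool_rot"]).as_matrix()[:,0]
    print("t",s["time"],"r",np.hypot(*d).round(4),"theta",th.round(2),"phi",np.degrees(np.arctan2(X[1],X[0])).round(2),"F",s["ft_force"].round(2),"q",s["joint_positions"].round(2))
    t2=th-20;r=.1225;want([h[0]+r*np.cos(np.radians(t2)),h[1]+r*np.sin(np.radians(t2)),.067],t2)
    for c in("side","scene"):
        im=ctrl.get_image(c);f=im["frame"]
        f=cv2.resize(f[170:330,220:410],None,fx=3.5,fy=3.5) if c=="side" else cv2.resize(f[140:290,220:400],None,fx=4,fy=4)
        cv2.imwrite(f"pics/{c}{n}.png",f)
E
python3 -c "from h import *;arc('4')"
```

```text
t 4.7833 r 0.125 theta 47.83 phi 47.88 F [-1.83  0.03  0.34] q [ 0.36  0.54 -0.64  1.6   0.35  1.11  0.46]
t 4.7833 cur [0.6517 0.0583 0.0708] tilt/rot [0.671 0.742 0.002] [ 0.002  0.    -1.   ] F [-1.83  0.03  0.34] w 0.006
cm [-0.99  4.19  0.38] w [ 0.0009 -0.0018  0.3499]
```

View pics/side4.png

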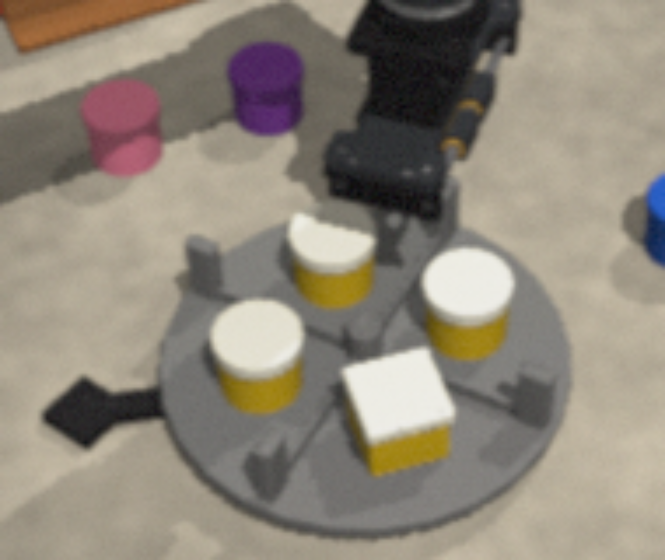

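View pics/scene4.png

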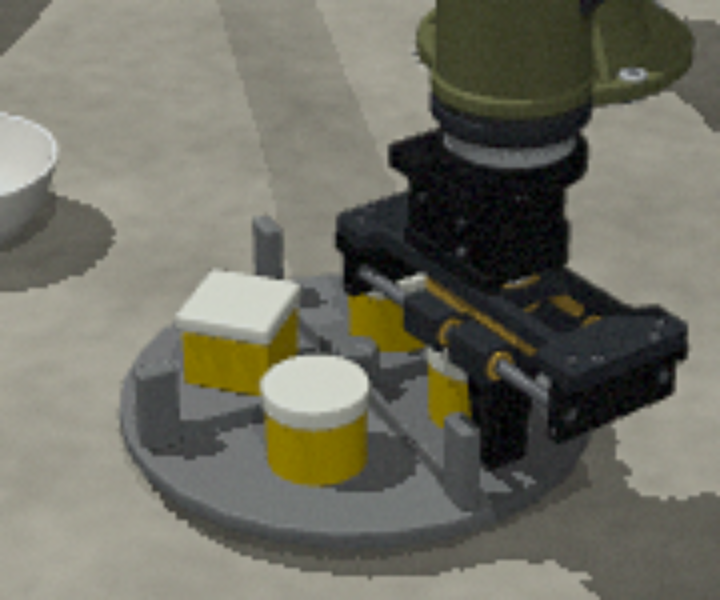

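The disc turns smoothly and nothing else has moved. Continuing, with small radius and height corrections.

>>> {"name": "drive_tool", "arguments": {
  "increments": [
    {"grip":1,"tx":-0.03,"ty":0.43,"tz":0.05,"wx":0,"wy":0,"wz":0.035},
    {"grip":1,"tx":-0.08,"ty":0.86,"tz":0.1,"wx":0,"wy":0,"wz":0.07},
    {"grip":1,"tx":-0.14,"ty":1.28,"tz":0.15,"wx":0,"wy":0,"wz":0.105},
    {"grip":1,"tx":-0.22,"ty":1.71,"tz":0.2,"wx":0,"wy":0,"wz":0.14},
    {"grip":1,"tx":-0.31,"ty":2.13,"tz":0.25,"wx":0,"wy":0,"wz":0.175},
    {"grip":1,"tx":-0.42,"ty":2.55,"tz":0.3,"wx":0,"wy":0,"wz":0.21},
    {"grip":1,"tx":-0.54,"ty":2.97,"tz":0.3,"wx":0,"wy":0,"wz":0.245},
    {"grip":1,"tx":-0.68,"ty":3.39,"tz":0.35,"wx":0,"wy":0,"wz":0.28},
    {"grip":1,"tx":-0.83,"ty":3.8,"tz":0.38,"wx":0,"wy":0,"wz":0.315},
    {"grip":1,"tx":-0.99,"ty":4.2,"tz":0.38,"wx":0,"wy":0,"wz":0.35}
  ]
}}

```text
time: 5.72
position: [0.6775, 0.0229, 0.0682]
tool_rot: [3.049, 0.756, 0.008]
ft_force: [0.6, 1.5, 1.3]
grip_width: 0.007
```

```bash
python3 -c "from h import *;arc('5')"
```

```text
t 5.7167 r 0.1237 theta 27.54 phi 27.86 F [0.59 1.5  1.28] q [ 0.34  0.56 -0.56  1.55  0.32  1.12  0.2 ]
t 5.7167 cur [0.6775 0.0229 0.0682] tilt/rot [0.884 0.467 0.005] [ 0.005  0.001 -1.   ] F [0.59 1.5  1.28] w 0.007
cm [-0.89  4.18  0.12] w [ 0.0006 -0.005   0.3545]
```

View pics/scene5.png

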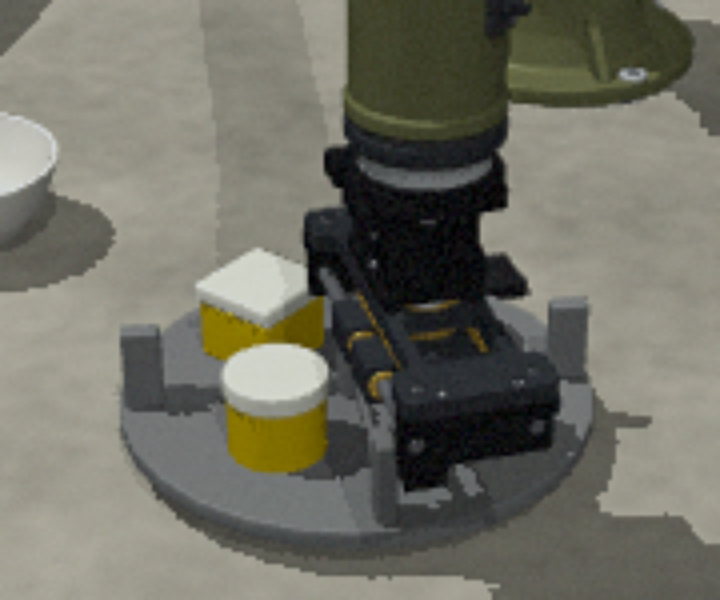

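>>> {"name": "drive_tool", "arguments": {
  "increments": [
    {"grip":1,"tx":-0.03,"ty":0.43,"tz":0.02,"wx":0,"wy":0,"wz":0.035},
    {"grip":1,"tx":-0.06,"ty":0.86,"tz":0.04,"wx":0,"wy":0,"wz":0.07},
    {"grip":1,"tx":-0.12,"ty":1.28,"tz":0.06,"wx":0,"wy":0,"wz":0.105},
    {"grip":1,"tx":-0.18,"ty":1.71,"tz":0.08,"wx":0,"wy":0,"wz":0.14},
    {"grip":1,"tx":-0.26,"ty":2.13,"tz":0.1,"wx":0,"wy":0,"wz":0.175},
    {"grip":1,"tx":-0.36,"ty":2.55,"tz":0.12,"wx":0,"wy":0,"wz":0.21},
    {"grip":1,"tx":-0.47,"ty":2.97,"tz":0.12,"wx":0,"wy":0,"wz":0.245},
    {"grip":1,"tx":-0.6,"ty":3.39,"tz":0.12,"wx":0,"wy":-0.005,"wz":0.28},
    {"grip":1,"tx":-0.73,"ty":3.8,"tz":0.12,"wx":0,"wy":-0.005,"wz":0.315},
    {"grip":1,"tx":-0.88,"ty":4.2,"tz":0.12,"wx":0,"wy":-0.005,"wz":0.35}
  ]
}}

```text
time: 6.65
position: [0.6899, -0.0187, 0.0678]
tool_rot: [3.133, 0.215, 0.002]
ft_force: [0.9, 0.9, 0.5]
grip_width: 0.004
```

```bash
python3 -c "from h import *;arc('6')"
```

```text
t 6.65 r 0.1231 theta 7.3 phi 7.86 F [0.86 0.91 0.48] q [ 0.34  0.57 -0.48  1.51  0.28  1.13 -0.06]
t 6.65 cur [ 0.6899 -0.0187  0.0678] tilt/rot [0.991 0.137 0.001] [ 0.002 -0.001 -1.   ] F [0.86 0.91 0.48] w 0.004
cm [-0.84  4.18  0.08] w [ 0.0009 -0.0016  0.3588]
```

View pics/side6.png

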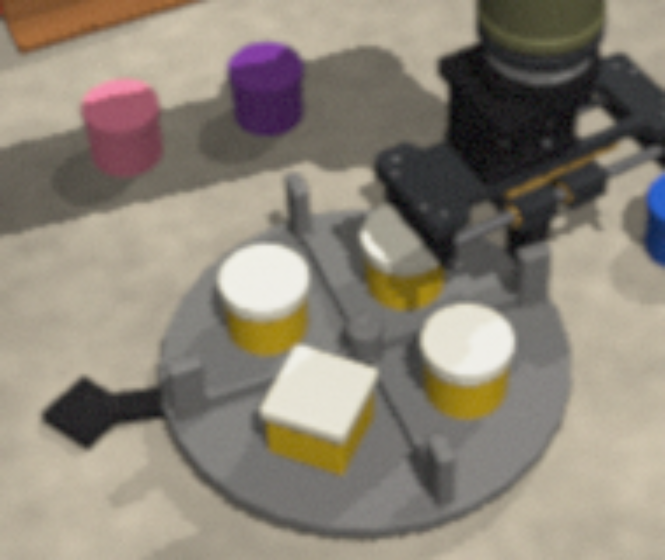

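>>> {"name": "drive_tool", "arguments": {
  "increments": [
    {"grip":1,"tx":-0.02,"ty":0.43,"tz":0.02,"wx":0,"wy":0,"wz":0.035},
    {"grip":1,"tx":-0.05,"ty":0.86,"tz":0.04,"wx":0,"wy":0,"wz":0.07},
    {"grip":1,"tx":-0.1,"ty":1.28,"tz":0.06,"wx":0,"wy":0,"wz":0.105},
    {"grip":1,"tx":-0.16,"ty":1.71,"tz":0.08,"wx":0,"wy":0,"wz":0.14},
    {"grip":1,"tx":-0.24,"ty":2.13,"tz":0.08,"wx":0,"wy":0,"wz":0.18},
    {"grip":1,"tx":-0.33,"ty":2.55,"tz":0.08,"wx":0,"wy":0,"wz":0.215},
    {"grip":1,"tx":-0.44,"ty":2.97,"tz":0.08,"wx":0,"wy":0,"wz":0.25},
    {"grip":1,"tx":-0.56,"ty":3.39,"tz":0.08,"wx":0,"wy":0,"wz":0.285},
    {"grip":1,"tx":-0.69,"ty":3.8,"tz":0.08,"wx":0,"wy":0,"wz":0.32},
    {"grip":1,"tx":-0.84,"ty":4.2,"tz":0.08,"wx":0,"wy":0,"wz":0.358}
  ]
}}

```text
time: 7.58
position: [0.6876, -0.0625, 0.0673]
tool_rot: [3.121, -0.348, 0.004]
ft_force: [1.0, 0.0, 0.2]
grip_width: 0.008
```

```bash
python3 -c "from h import *;arc('7')"
```

```text
t 7.5833 r 0.1231 theta -13.23 phi -12.73 F [0.99 0.02 0.18] q [ 0.34  0.56 -0.4   1.51  0.23  1.11 -0.33]
t 7.5833 cur [ 0.6876 -0.0625  0.0673] tilt/rot [ 0.975 -0.22   0.003] [ 0.002 -0.002 -1.   ] F [0.99 0.02 0.18] w 0.008
cm [-0.83  4.18  0.03] w [ 0.0008 -0.0028  0.3578]
```

View pics/side7.png

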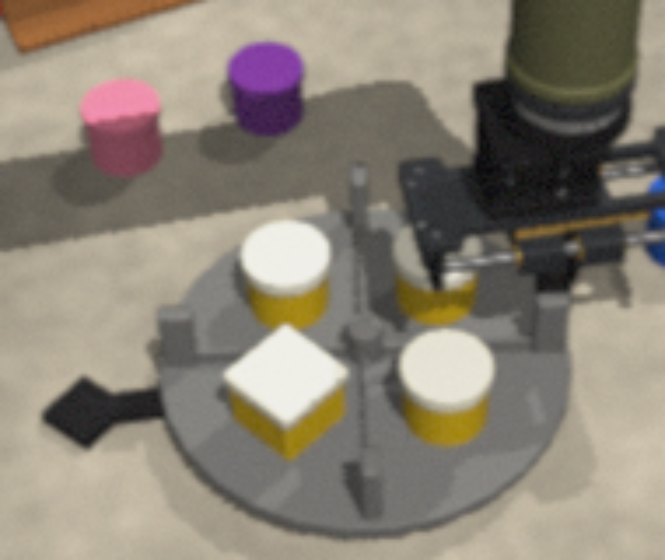

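>>> {"name": "drive_tool", "arguments": {
  "increments": [
    {"grip":1,"tx":-0.02,"ty":0.43,"tz":0.01,"wx":0,"wy":0,"wz":0.035},
    {"grip":1,"tx":-0.05,"ty":0.86,"tz":0.02,"wx":0,"wy":0,"wz":0.07},
    {"grip":1,"tx":-0.1,"ty":1.28,"tz":0.03,"wx":0,"wy":0,"wz":0.105},
    {"grip":1,"tx":-0.16,"ty":1.71,"tz":0.03,"wx":0,"wy":0,"wz":0.14},
    {"grip":1,"tx":-0.24,"ty":2.13,"tz":0.03,"wx":0,"wy":0,"wz":0.18},
    {"grip":1,"tx":-0.33,"ty":2.55,"tz":0.03,"wx":0,"wy":0,"wz":0.215},
    {"grip":1,"tx":-0.44,"ty":2.97,"tz":0.03,"wx":0,"wy":0,"wz":0.25},
    {"grip":1,"tx":-0.56,"ty":3.39,"tz":0.03,"wx":0,"wy":0,"wz":0.285},
    {"grip":1,"tx":-0.69,"ty":3.8,"tz":0.03,"wx":0,"wy":0,"wz":0.32},
    {"grip":1,"tx":-0.84,"ty":4.2,"tz":0.03,"wx":0,"wy":0,"wz":0.358}
  ]
}}

```text
time: 8.52
position: [0.6702, -0.1025, 0.0673]
tool_rot: [3.009, -0.898, 0.005]
ft_force: [0.9, 0.3, -0.7]
grip_width: 0.003
```

```bash
cat > meas.py <<'E'
from h import *
import sys
out=[]
im=ctrl.get_image("side");f=im["frame"];n=sys.argv[1]
cv2.imwrite(f"pics/sideM{n}.png",cv2.resize(f[205:335,220:400],None,fx=4.4,fy=4.4,interpolation=cv2.INTER_CUBIC))
import pickle;pickle.dump(im,open(f"side{n}.pkl","wb"))
E
python3 -c "from h import *;arc('8')"; python3 meas.py 8
```

```text
t 8.5167 r 0.123 theta -33.67 phi -33.23 F [ 0.88  0.3  -0.66] q [ 0.35  0.52 -0.32  1.55  0.18  1.09 -0.59]
t 8.5167 cur [ 0.6702 -0.1025  0.0673] tilt/rot [ 0.836 -0.548  0.004] [ 0.002 -0.003 -1.   ] F [ 0.88  0.3  -0.66] w 0.003
cm [-0.82  4.18  0.03] w [ 3.000e-04 -3.700e-03  3.567e-01]
```

View pics/sideM8.png

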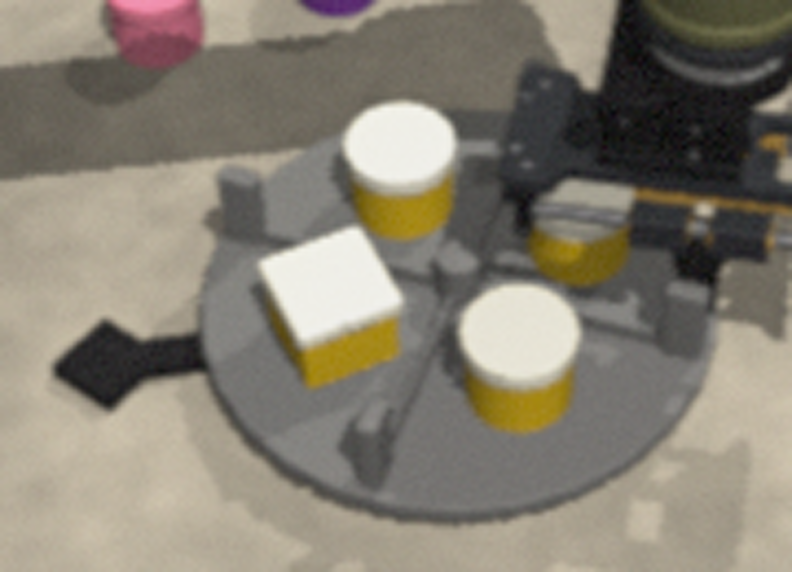

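Lid corners read (258,267), (354,230), (404,302) and (301,345). The visible peg tops are (240,177), (688,292) and (375,410).

```bash
cat >> h.py <<'E'
def fs(S,x,y,z): return px2w(S,220+(x+.5)/4.4-.5,205+(y+.5)/4.4-.5,z)
E
python3 - <<'E'
from h import *
import pickle
S=pickle.load(open("side8.pkl","rb"));h=np.array([.5678,-.0343,0])
ang=lambda p:np.degrees(np.arctan2(*(p-h)[1::-1])).round(2)
for p in[(240,177),(688,292),(375,410)]:
    w=fs(S,*p,.078);print(w.round(4),np.hypot(*(w-h)[:2]).round(4),ang(w),ang(w)%90)
q=np.array([fs(S,*p,.076) for p in [(258,267),(354,230),(404,302),(301,345)]]);m=q.mean(0)
print(m,np.hypot(*(m-h)[:2]),ang(m)%360)
for i in range(4):
    e=q[(i+1)%4]-q[i];print(np.hypot(*e[:2]).round(4),np.degrees(np.arctan2(e[1],e[0])).round(1)%90)
# nose symmetric points: tip, left/right diamond corners
for p in[(53,368),(106,320),(109,409),(150,360)]:
    w=fs(S,*p,.010);print("nose",w.round(4),ang(w))
E
```

```text
[0.479  0.0417 0.078 ] 0.1169 139.46 49.46000000000001
[ 0.6566 -0.1184  0.078 ] 0.1223 -43.46 46.54
[ 0.4901 -0.1247  0.078 ] 0.1192 -130.67 49.33000000000001
[ 0.49690055 -0.04316493  0.076     ] 0.07145151329122697 187.13
0.0527 4.3
0.054 6.5
0.0557 5.400000000000006
0.0551 3.299999999999997
nose [0.3617 0.0145 0.01  ] 166.67
nose [0.3958 0.0344 0.01  ] 158.22
nose [ 0.3811 -0.0223  0.01  ] 176.32
nose [ 4.094e-01 -3.000e-04  1.000e-02] 167.89
```

About 17° remain. I'll push 14° more, slowing towards the end, then measure carefully.

>>> {"name": "drive_tool", "arguments": {
  "increments": [
    {"grip":1,"tx":-0.02,"ty":0.43,"tz":0,"wx":0,"wy":0,"wz":0.035},
    {"grip":1,"tx":-0.05,"ty":0.86,"tz":0,"wx":0,"wy":0,"wz":0.07},
    {"grip":1,"tx":-0.1,"ty":1.28,"tz":0,"wx":0,"wy":0,"wz":0.105},
    {"grip":1,"tx":-0.16,"ty":1.71,"tz":0,"wx":0,"wy":0,"wz":0.14},
    {"grip":1,"tx":-0.22,"ty":2.05,"tz":0,"wx":0,"wy":0,"wz":0.17},
    {"grip":1,"tx":-0.27,"ty":2.35,"tz":0,"wx":0,"wy":0,"wz":0.195},
    {"grip":1,"tx":-0.32,"ty":2.6,"tz":0,"wx":0,"wy":0,"wz":0.215},
    {"grip":1,"tx":-0.36,"ty":2.8,"tz":0,"wx":0,"wy":0,"wz":0.23},
    {"grip":1,"tx":-0.38,"ty":2.95,"tz":0,"wx":0,"wy":0,"wz":0.243},
    {"grip":1,"tx":-0.38,"ty":2.95,"tz":0,"wx":0,"wy":0,"wz":0.243}
  ]
}}

```text
time: 9.5
position: [0.6499, -0.1258, 0.0671]
tool_rot: [2.877, -1.254, 0.003]
ft_force: [-0.0, 0.6, 0.2]
grip_width: 0.0
```

```bash
python3 -c "from h import *;arc('9')"; python3 meas.py 9; python3 -c "
from h import *
cv2.imwrite('pics/wrist9.png',ctrl.get_image('wrist')['frame'])"
```

```text
t 9.5 r 0.123 theta -48.1 phi -47.12 F [-0.05  0.65  0.18] q [ 0.36  0.49 -0.28  1.6   0.15  1.08 -0.78]
t 9.5 cur [ 0.6499 -0.1258  0.0671] tilt/rot [ 0.681 -0.733  0.003] [ 0.001 -0.003 -1.   ] F [-0.05  0.65  0.18] w 0.0
cm [-0.86  4.18  0.01] w [ 0.0013 -0.0032  0.3662]
```

View pics/sideM9.png

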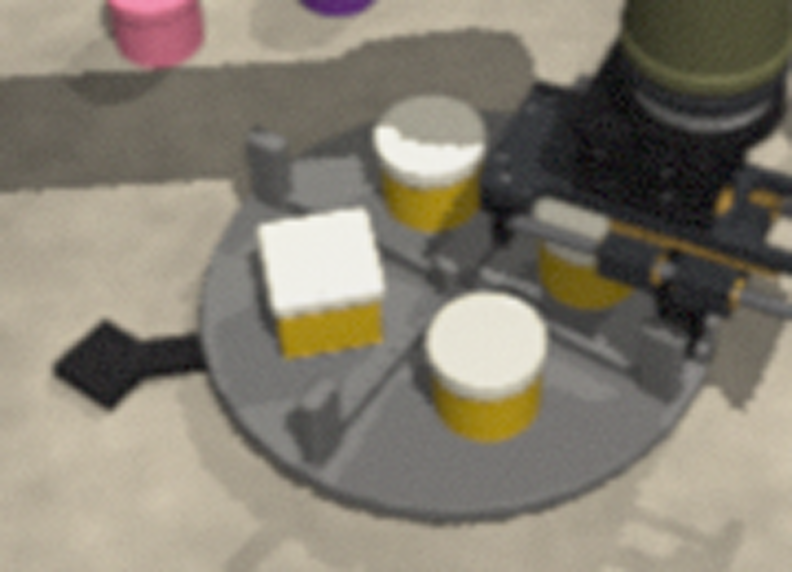

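View pics/wrist9.png

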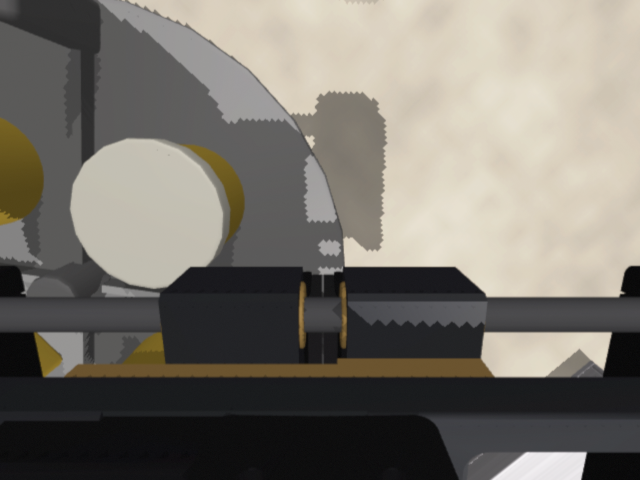

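Lid corners are now (257,228), (366,209), (384,290) and (275,312). I'll fit the angle with the finger still in place.

Run:
```python
from h import *
import pickle
from scipy.optimize import least_squares
# joint fit of hub and disc angle per picture from side lids+pegs, nose
obs={}
obs[0]=dict(img="side0.pkl",pegs={0:(231,193),3:(509,62),2:(692,272),1:(401,410)},lid=[(457,318),(550,267),(610,338),(520,390)])
obs[8]=dict(img="side8.pkl",pegs={3:(688,292),1:(240,177),2:(375,410)} ,lid=[(258,267),(354,230),(404,302),(301,345)])
obs[9]=dict(img="side9.pkl",pegs={3:(661,333),1:(266,135),2:(320,394)},lid=[(257,228),(366,209),(384,290),(275,312)])
for k,o in obs.items():
    S=pickle.load(open(o["img"],"rb"))
    P=np.array([fs(S,*p,.078) for p in o["pegs"].values()])[:,:2]
    L=np.array([fs(S,*p,.076) for p in o["lid"]])[:,:2]
    nose=np.array([fs(S,*p,.010) for p in[(53,368),(106,320),(109,409)]])[:,:2]
    def peg(h,a):
        return h+.12*np.array([[np.cos(a+i*np.pi/2),np.sin(a+i*np.pi/2)] for i in range(4)])
    def res(v):
        Q=peg(v[:2],v[2]); return np.concatenate([(p-Q[np.argmin(np.hypot(*(Q-p).T))]) for p in P])
    s=least_squares(res,[.5678,-.0343,np.radians(48)]);h=s.x[:2]
    m=L.mean(0);d=m-h
    c=.7071*.056
    sq=least_squares(lambda v:(np.array([[v[0]+c*np.cos(v[2]+i*np.pi/2),v[1]+c*np.sin(v[2]+i*np.pi/2)] for i in range(4)])[[0,3,2,1]]-L[np.argsort(-np.arctan2(*(L-m).T[::-1]))]).ravel(),[*m,np.arctan2(*(L-m)[np.argmax(np.arctan2(*(L-m).T[::-1]))][::-1])])
    print(k,"hub",h.round(4),"pegang",(np.degrees(s.x[2])%90).round(2),"rms mm",(1e3*np.sqrt((s.fun**2).mean())).round(1),"tub",np.hypot(*d).round(4),(np.degrees(np.arctan2(d[1],d[0]))%360).round(2),"yaw",((np.degrees(sq.x[2])-45)%90).round(2),(1e3*np.sqrt((sq.fun**2).mean())).round(1))
    for hh in(h,np.array([.5678,-.0343])):
        def nr(v):
            a=v[0];u=np.array([np.cos(a),np.sin(a)]);n=np.array([-u[1],u[0]])
            return np.concatenate([hh+.213*u-nose[0],hh+.185*u-.028*n-nose[1],hh+.185*u+.028*n-nose[2]])
        z=least_squares(nr,[np.radians(167)]);print("  nose",np.degrees(z.x).round(2),(z.fun*1e3).round(1))
```

```text
0 hub [ 0.569  -0.0351] pegang 54.19 rms mm 2.1 tub 0.0732 277.95 yaw 11.35 1.3
  nose [166.9] [-0.2 -1.3 -0.6 -0.3  1.4  1.9]
  nose [167.04] [-1.5 -1.  -2.   0.1  0.2  2.2]
8 hub [ 0.5687 -0.0375] pegang 47.98 rms mm 1.3 tub 0.072 184.54 yaw 4.89 1.0
  nose [166.2] [ 0.1 -1.2 -0.2 -0.5  1.3  1.7]
  nose [167.04] [-1.5 -1.  -2.   0.1  0.2  2.2]
9 hub [ 0.5678 -0.0368] pegang 33.91 rms mm 1.4 tub 0.07 170.66 yaw 80.07 0.6
  nose [166.33] [-0.9 -1.  -1.2 -0.3  0.4  2. ]
  nose [167.04] [-1.5 -1.  -2.   0.1  0.2  2.2]
```

The fits put about 3° (2–4°) remaining. Before the last nudge I'll back off, rise and check from above with the wrist camera.

>>> {"name": "drive_tool", "arguments": {
  "increments": [
    {"grip":1,"tx":0,"ty":-0.4,"tz":0,"wx":0,"wy":0,"wz":0},
    {"grip":1,"tx":0.2,"ty":-1,"tz":0,"wx":0,"wy":0,"wz":0},
    {"grip":1,"tx":0.2,"ty":-1.2,"tz":-2,"wx":0,"wy":0,"wz":0},
    {"grip":1,"tx":0.2,"ty":-1.2,"tz":-5,"wx":0,"wy":0,"wz":0},
    {"grip":1,"tx":0.2,"ty":-1.2,"tz":-8,"wx":0,"wy":0,"wz":0},
    {"grip":1,"tx":0.2,"ty":-1.2,"tz":-11,"wx":0,"wy":0,"wz":0},
    {"grip":1,"tx":0.2,"ty":-1.2,"tz":-14,"wx":0,"wy":0,"wz":0},
    {"grip":1,"tx":0.2,"ty":-1.2,"tz":-17,"wx":0,"wy":0,"wz":0},
    {"grip":1,"tx":0.2,"ty":-1.2,"tz":-18.3,"wx":0,"wy":0,"wz":0}
  ]
}}

```text
time: 10.45
position: [0.6623, -0.1179, 0.2552]
tool_rot: [2.88, -1.253, 0.014]
ft_force: [-0.0, -0.3, 0.1]
grip_width: 0.003
```

```bash
python3 -c "
from h import *
want([.48,-.13,.25],0)"
```

```text
t 10.45 cur [ 0.6623 -0.1179  0.2552] tilt/rot [ 0.682 -0.732  0.008] [ 0.008 -0.004 -1.   ] F [-0.03 -0.27  0.06] w 0.003
cm [-11.54  14.16   0.38] w [ 0.001  -0.009  -0.8208]
```

>>> {"name": "drive_tool", "arguments": {
  "increments": [
    {"grip":1,"tx":-1.6,"ty":2,"tz":0.1,"wx":0,"wy":0,"wz":-0.11},
    {"grip":1,"tx":-3.3,"ty":4,"tz":0.2,"wx":0,"wy":0,"wz":-0.22},
    {"grip":1,"tx":-5,"ty":6.1,"tz":0.3,"wx":0,"wy":0,"wz":-0.33},
    {"grip":1,"tx":-6.6,"ty":8.1,"tz":0.4,"wx":0,"wy":0,"wz":-0.44},
    {"grip":1,"tx":-8.2,"ty":10.1,"tz":0.4,"wx":0,"wy":0,"wz":-0.55},
    {"grip":1,"tx":-9.9,"ty":12.1,"tz":0.4,"wx":0,"wy":0,"wz":-0.66},
    {"grip":1,"tx":-11.5,"ty":14.2,"tz":0.4,"wx":0,"wy":0,"wz":-0.77},
    {"grip":1,"tx":-11.5,"ty":14.2,"tz":0.4,"wx":0,"wy":0,"wz":-0.82},
    {"grip":1,"tx":-11.5,"ty":14.2,"tz":0.4,"wx":0,"wy":0,"wz":-0.82}
  ]
}}

```text
time: 11.2
position: [0.4791, -0.1309, 0.2496]
tool_rot: [3.136, -0.001, 0.012]
ft_force: [1.1, 0.0, 0.6]
grip_width: 0.006
```

```bash
python3 meas.py 10; python3 -c "
from h import *
import pickle
im=ctrl.get_image('wrist');cv2.imwrite('pics/wrist10.png',im['frame']);pickle.dump(im,open('wrist10.pkl','wb'))
print(ctrl.get_state()['qd'].round(3))"
```

```text
[-0.005  0.015 -0.001 -0.014  0.001  0.     0.002]
```

View pics/wrist10.png

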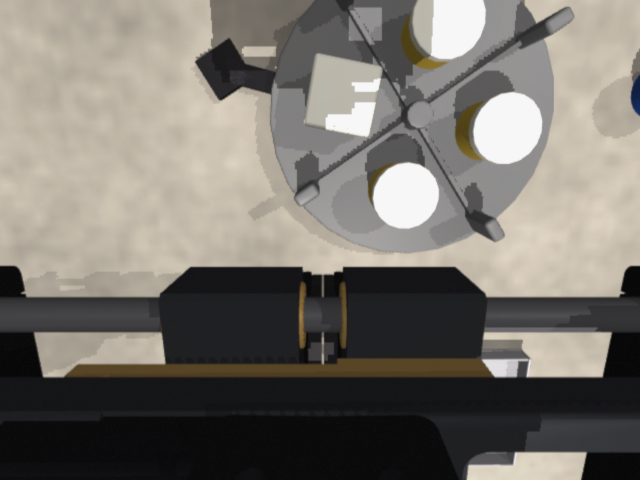

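View pics/sideM10.png

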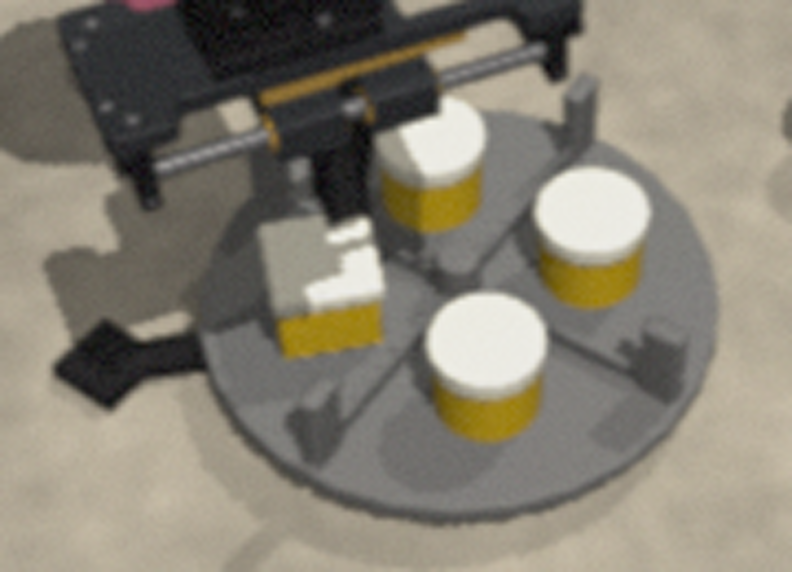

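The wrist view shows everything from above: nose at (197,55)–(275,80), tub lid around (345,95), hub button at (420,115) and pegs. I'll enlarge it.

```bash
python3 -c "
from h import *
import pickle
f=pickle.load(open('wrist10.pkl','rb'))['frame']
cv2.imwrite('pics/w10a.png',cv2.resize(f[20:150,190:390],None,fx=4,fy=4,interpolation=cv2.INTER_CUBIC))
cv2.imwrite('pics/w10b.png',cv2.resize(f[0:260,270:590],None,fx=2.3,fy=2.3,interpolation=cv2.INTER_CUBIC))"
```

```text
(no output)
```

View pics/w10a.png

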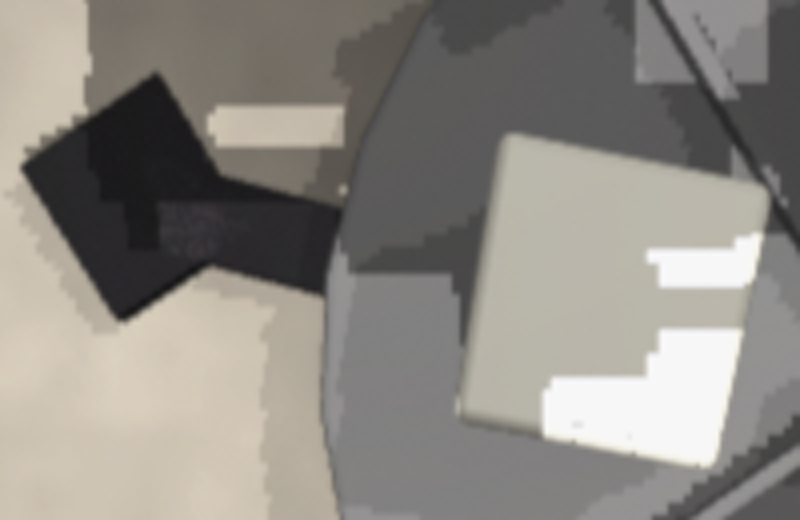

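View pics/w10b.png

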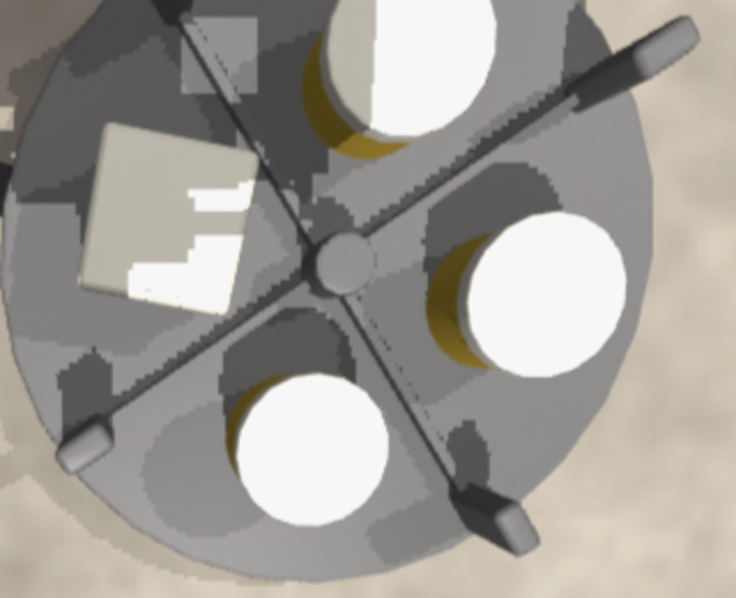

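Run:
```python
from h import *
import pickle
W=pickle.load(open("wrist10.pkl","rb"))
A=lambda x,y,z:px2w(W,190+(x+.5)/4-.5,20+(y+.5)/4-.5,z)[:2]
B=lambda x,y,z:px2w(W,270+(x+.5)/2.3-.5,(y+.5)/2.3-.5,z)[:2]
dg=lambda d:np.degrees(np.arctan2(d[1],d[0])).round(2)
tip,c1,c2=A(22,165,.01),A(157,72,.01),A(122,321,.01)
hub=B(345,263,.058)
pe=[B(85,446,.078),B(668,46,.078),B(519,528,.078)]
print("hub btn",hub,"hub pegs",(pe[0]+pe[1])/2,[np.hypot(*(p-hub)).round(4) for p in pe],[dg(p-hub)%90 for p in pe],"diag",dg(pe[1]-pe[0])%90)
hp=(pe[0]+pe[1])/2
print("tip",tip,np.hypot(*(tip-hub)),"nose from btn",dg(tip-hub),"from pegs hub",dg(tip-hp),"corners",dg(c1-c2)+90,np.hypot(*(c1-c2)),"mid",dg((c1+c2)/2-hub),dg((c1+c2)/2-hp))
print("bar edges",dg(A(222,175,.01)-A(340,208,.01)),dg(A(212,262,.01)-A(325,296,.01)))
L=np.array([A(*p,.076) for p in[(508,132),(770,188),(714,467),(460,418)]]);m=L.mean(0)
print("lid",m,np.hypot(*(m-hub)),dg(m-hub),dg(m-hp))
for i in range(4):
    e=L[(i+1)%4]-L[i];print(np.hypot(*e).round(4),dg(e)%90)
# offset of tub from nose line
```

```text
hub btn [ 0.56662524 -0.03718341] hub pegs [ 0.56702463 -0.03664999] [np.float64(0.1184), np.float64(0.1196), np.float64(0.1192)] [np.float64(33.900000000000006), np.float64(34.11), np.float64(34.55)] diag 34.0
tip [0.36132896 0.0154986 ] 0.21194800209990988 nose from btn 165.61 from pegs hub 165.77 corners 167.5 0.05639575816568608 mid 165.76 165.95
bar edges 165.25 163.94
lid [ 0.49874088 -0.02435531] 0.06908578935973096 169.3 169.79
0.0531 78.83
0.0543 79.7
0.0536 79.35
0.0548 79.16
```

Nose bears about 165.7° and the tub about 169.3° (lid position, lid yaw and pegs all agree), so 3.4–3.5° clockwise remains. I'll return behind the peg.

```bash
python3 -c "
from h import *
want([.661,-.1156,.19],-47)"
```

```text
t 11.3 cur [ 0.4805 -0.1303  0.2497] tilt/rot [ 1.    -0.002  0.008] [ 0.008 -0.004 -1.   ] F [ 0.71 -0.35  0.21] w 0.007
cm [18.   -1.54  6.11] w [ 7.000e-04 -9.400e-03  8.182e-01]
```

>>> {"name": "drive_tool", "arguments": {
  "increments": [
    {"grip":1,"tx":2.5,"ty":-0.2,"tz":0.5,"wx":0,"wy":0,"wz":0.11},
    {"grip":1,"tx":5,"ty":-0.4,"tz":1.5,"wx":0,"wy":0,"wz":0.22},
    {"grip":1,"tx":7.5,"ty":-0.6,"tz":2.5,"wx":0,"wy":0,"wz":0.33},
    {"grip":1,"tx":10,"ty":-0.8,"tz":3.5,"wx":0,"wy":0,"wz":0.44},
    {"grip":1,"tx":12.5,"ty":-1,"tz":4.5,"wx":0,"wy":0,"wz":0.55},
    {"grip":1,"tx":15,"ty":-1.3,"tz":5.5,"wx":0,"wy":0,"wz":0.66},
    {"grip":1,"tx":17,"ty":-1.5,"tz":6.1,"wx":0,"wy":-0.009,"wz":0.77},
    {"grip":1,"tx":18,"ty":-1.5,"tz":6.1,"wx":0,"wy":-0.009,"wz":0.818},
    {"grip":1,"tx":18,"ty":-1.5,"tz":6.1,"wx":0,"wy":-0.009,"wz":0.818}
  ]
}}

```text
time: 12.05
position: [0.6633, -0.1143, 0.1876]
tool_rot: [-2.88, 1.253, 0.003]
ft_force: [-0.4, 0.2, -0.1]
grip_width: 0.003
```

```bash
python3 -c "
from h import *
want([.661,-.1156,.067],-47)"
```

```text
t 12.05 cur [ 0.6633 -0.1143  0.1876] tilt/rot [ 0.682 -0.732 -0.002] [-0.001  0.001 -1.   ] F [-0.42  0.16 -0.1 ] w 0.003
cm [-0.04  0.25 12.06] w [ 0.0001  0.0019 -0.0003]
```

>>> {"name": "drive_tool", "arguments": {
  "increments": [
    {"grip":1,"tx":0,"ty":0.1,"tz":1.5,"wx":0,"wy":0,"wz":0},
    {"grip":1,"tx":0,"ty":0.2,"tz":4,"wx":0,"wy":0,"wz":0},
    {"grip":1,"tx":0,"ty":0.2,"tz":6.5,"wx":0,"wy":0,"wz":0},
    {"grip":1,"tx":0,"ty":0.2,"tz":8.5,"wx":0,"wy":0,"wz":0},
    {"grip":1,"tx":0,"ty":0.2,"tz":10.5,"wx":0,"wy":0,"wz":0},
    {"grip":1,"tx":0,"ty":0.2,"tz":11.6,"wx":0,"wy":0,"wz":0},
    {"grip":1,"tx":0,"ty":0.2,"tz":12,"wx":0,"wy":0,"wz":0},
    {"grip":1,"tx":0,"ty":0.2,"tz":12,"wx":0,"wy":0,"wz":0}
  ]
}}

```text
time: 12.72
position: [0.6611, -0.1153, 0.0666]
tool_rot: [-2.881, 1.253, 0.006]
ft_force: [-0.5, 0.2, 0.0]
grip_width: 0.004
```

```bash
python3 -c "
from h import *
want([.6445,-.1306,.067],-50.5)"
```

```text
t 12.7167 cur [ 0.6611 -0.1153  0.0666] tilt/rot [ 0.682 -0.731 -0.003] [-0.003  0.002 -1.   ] F [-0.5   0.21  0.01] w 0.004
cm [-0.01  2.25 -0.04] w [0.0012 0.0034 0.0611]
```

>>> {"name": "drive_tool", "arguments": {
  "increments": [
    {"grip":1,"tx":0,"ty":0.3,"tz":0,"wx":0,"wy":0,"wz":0.01},
    {"grip":1,"tx":0,"ty":0.7,"tz":0,"wx":0,"wy":0,"wz":0.02},
    {"grip":1,"tx":0,"ty":1.05,"tz":0,"wx":0,"wy":0,"wz":0.03},
    {"grip":1,"tx":0,"ty":1.35,"tz":0,"wx":0,"wy":0,"wz":0.04},
    {"grip":1,"tx":0,"ty":1.6,"tz":0,"wx":0,"wy":0,"wz":0.045},
    {"grip":1,"tx":0,"ty":1.83,"tz":0,"wx":0,"wy":0,"wz":0.05},
    {"grip":1,"tx":0,"ty":2,"tz":0,"wx":0,"wy":0,"wz":0.055},
    {"grip":1,"tx":0,"ty":2.15,"tz":0,"wx":0,"wy":0,"wz":0.06},
    {"grip":1,"tx":0,"ty":2.25,"tz":0,"wx":0,"wy":0,"wz":0.061},
    {"grip":1,"tx":0,"ty":2.25,"tz":0,"wx":0,"wy":0,"wz":0.061}
  ]
}}

```text
time: 13.55
position: [0.6445, -0.1308, 0.0667]
tool_rot: [-2.841, 1.34, 0.006]
ft_force: [1.1, 0.3, 0.8]
grip_width: 0.002
```

```bash
python3 -c "
from h import *
want([.6445,-.1306,.067],-50.5)"
```

```text
t 13.55 cur [ 0.6445 -0.1308  0.0667] tilt/rot [ 0.636 -0.772 -0.003] [-0.003  0.002 -1.   ] F [1.11 0.35 0.75] w 0.002
cm [-0.01 -0.01 -0.03] w [ 0.0014  0.0034 -0.    ]
```

Now back off, rise and check again from above.

>>> {"name": "drive_tool", "arguments": {
  "increments": [
    {"grip":1,"tx":0,"ty":-0.4,"tz":0,"wx":0,"wy":0,"wz":0},
    {"grip":1,"tx":0.2,"ty":-1,"tz":0,"wx":0,"wy":0,"wz":0},
    {"grip":1,"tx":0.2,"ty":-1.2,"tz":-2,"wx":0,"wy":0,"wz":0},
    {"grip":1,"tx":0.2,"ty":-1.2,"tz":-5,"wx":0,"wy":0,"wz":0},
    {"grip":1,"tx":0.2,"ty":-1.2,"tz":-8,"wx":0,"wy":0,"wz":0},
    {"grip":1,"tx":0.2,"ty":-1.2,"tz":-11,"wx":0,"wy":0,"wz":0},
    {"grip":1,"tx":0.2,"ty":-1.2,"tz":-14,"wx":0,"wy":0,"wz":0},
    {"grip":1,"tx":0.2,"ty":-1.2,"tz":-17,"wx":0,"wy":0,"wz":0},
    {"grip":1,"tx":0.2,"ty":-1.2,"tz":-18.3,"wx":0,"wy":0,"wz":0}
  ]
}}

```text
time: 14.3
position: [0.6577, -0.1247, 0.2545]
tool_rot: [-2.84, 1.339, -0.004]
ft_force: [-0.5, 0.3, 1.4]
grip_width: 0.004
```

```bash
python3 meas.py 11; python3 -c "
from h import *
want([.48,-.14,.25],0)"
```

```text
t 14.35 cur [ 0.6582 -0.1248  0.2556] tilt/rot [ 0.636 -0.771  0.003] [ 0.005  0.    -1.   ] F [ 0.36 -0.38  1.86] w 0.006
cm [-10.17  14.72   0.47] w [-0.0026 -0.0047 -0.8811]
```

View pics/sideM11.png

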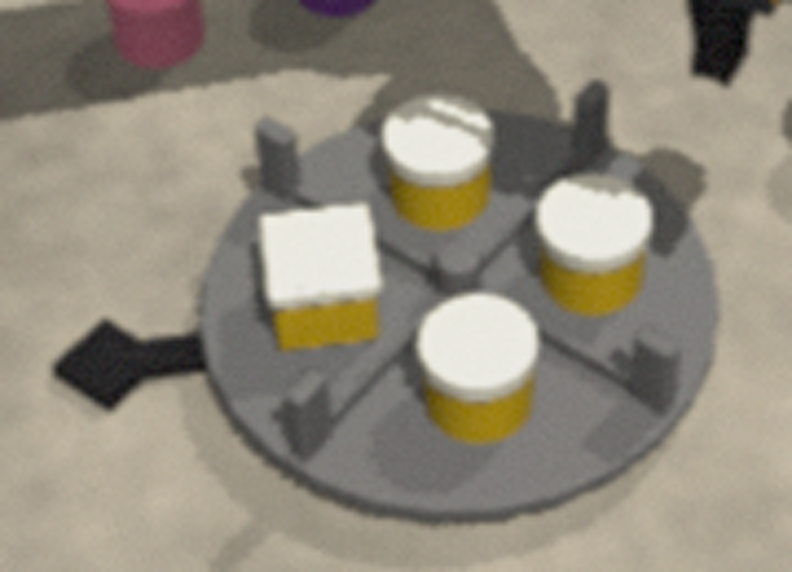

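>>> {"name": "drive_tool", "arguments": {
  "increments": [
    {"grip":1,"tx":-1.5,"ty":2.1,"tz":0.1,"wx":0,"wy":0,"wz":-0.11},
    {"grip":1,"tx":-2.9,"ty":4.2,"tz":0.2,"wx":0,"wy":0,"wz":-0.22},
    {"grip":1,"tx":-4.4,"ty":6.3,"tz":0.3,"wx":0,"wy":0,"wz":-0.33},
    {"grip":1,"tx":-5.8,"ty":8.4,"tz":0.4,"wx":0,"wy":0,"wz":-0.44},
    {"grip":1,"tx":-7.3,"ty":10.5,"tz":0.5,"wx":0,"wy":0,"wz":-0.55},
    {"grip":1,"tx":-8.7,"ty":12.6,"tz":0.5,"wx":0,"wy":0,"wz":-0.66},
    {"grip":1,"tx":-10.2,"ty":14.7,"tz":0.5,"wx":0,"wy":0,"wz":-0.77},
    {"grip":1,"tx":-10.2,"ty":14.7,"tz":0.5,"wx":0,"wy":-0.005,"wz":-0.88},
    {"grip":1,"tx":-10.2,"ty":14.7,"tz":0.5,"wx":0,"wy":-0.005,"wz":-0.88},
    {"grip":1,"tx":-10.2,"ty":14.7,"tz":0.5,"wx":0,"wy":-0.005,"wz":-0.88}
  ]
}}

```text
time: 15.18
position: [0.48, -0.1395, 0.249]
tool_rot: [-3.139, 0.006, -0.0]
ft_force: [-0.5, 0.4, -0.1]
grip_width: 0.008
```

```bash
python3 -c "
from h import *
import pickle
im=ctrl.get_image('wrist');f=im['frame'];pickle.dump(im,open('wrist12.pkl','wb'))
cv2.imwrite('pics/w12.png',f)
cv2.imwrite('pics/w12a.png',cv2.resize(f[20:150,190:390],None,fx=4,fy=4,interpolation=cv2.INTER_CUBIC))
cv2.imwrite('pics/w12b.png',cv2.resize(f[0:260,270:590],None,fx=2.3,fy=2.3,interpolation=cv2.INTER_CUBIC))"
```

```text
(no output)
```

View pics/w12a.png

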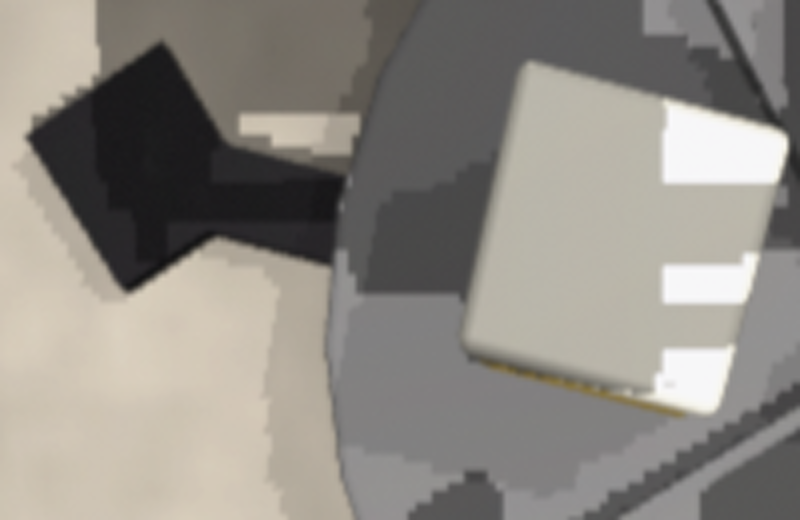

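View pics/w12b.png

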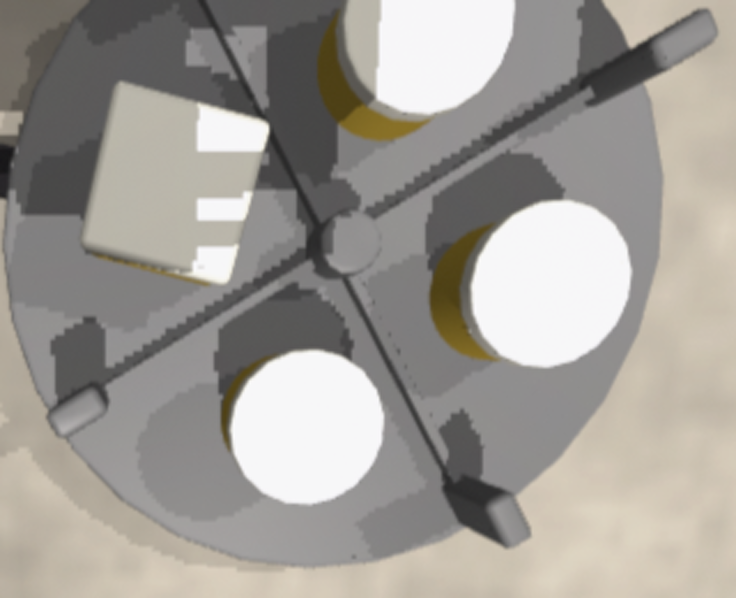

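Run:
```python
from h import *
import pickle
W=pickle.load(open("wrist12.pkl","rb"))
A=lambda x,y,z:px2w(W,190+(x+.5)/4-.5,20+(y+.5)/4-.5,z)[:2]
B=lambda x,y,z:px2w(W,270+(x+.5)/2.3-.5,(y+.5)/2.3-.5,z)[:2]
dg=lambda d:np.degrees(np.arctan2(d[1],d[0])).round(2)
tip,c1,c2=A(28,135,.01),A(163,41,.01),A(127,292,.01)
hub=B(350,241,.058)
pe=[B(78,410,.078),B(686,38,.078),B(509,519,.078)]
hp=(pe[0]+pe[1])/2
print("hub",hub,hp,[np.hypot(*(p-hub)).round(4) for p in pe],[dg(p-hub)%90 for p in pe],"diag",dg(pe[1]-pe[0])%90)
print("nose tip",dg(tip-hub),dg(tip-hp),"corners",dg(c1-c2)+90,"mid",dg((c1+c2)/2-hub),dg((c1+c2)/2-hp))
mid=lambda a,b:(a+b)/2
b1=mid(A(228,146,.01),A(215,236,.01));b2=mid(A(343,178,.01),A(332,266,.01))
print("bar dir",dg(A(228,146,.01)-A(343,178,.01)),dg(A(215,236,.01)-A(332,266,.01)),"bar pt",dg(b2-hub),dg(b1-hub))
L=np.array([A(*p,.076) for p in[(522,60),(791,133),(714,416),(461,350)]]);m=L.mean(0)
print("lid",m,np.hypot(*(m-hub)),dg(m-hub),dg(m-hp))
for i in range(4):
    e=L[(i+1)%4]-L[i];print(np.hypot(*e).round(4),dg(e)%90)
# side view
S=pickle.load(open("side11.pkl","rb"))
P=[fs(S,*p,.078)[:2] for p in[(273,126),(593,90),(659,339),(309,383)]];h=np.mean(P,0)
L=np.array([fs(S,*p,.076)[:2] for p in[(260,217),(370,204),(382,285),(269,303)]]);m=L.mean(0);t=fs(S,53,368,.01)[:2]
print("side hub",h,[dg(p-h)%90 for p in P],"lid",dg(m-h),"nose",dg(t-h))
for i in range(4):
    e=L[(i+1)%4]-L[i];print(np.hypot(*e).round(4),dg(e)%90)
```

```text
hub [ 0.56652412 -0.03711845] [ 0.56720228 -0.03678833] [np.float64(0.1184), np.float64(0.1199), np.float64(0.1192)] [np.float64(30.689999999999998), np.float64(30.63), np.float64(30.92)] diag 30.66
nose tip 165.65 165.78 corners 167.32999999999998 mid 165.83 165.98
bar dir 165.2 166.13 bar pt 166.06 166.0
lid [ 0.49925943 -0.02050063] 0.06928701723599781 166.12 166.52
0.0546 75.88
0.055 75.38
0.0535 75.78999999999999
0.0549 76.52
side hub [ 0.56913473 -0.0351444 ] [np.float64(30.879999999999995), np.float64(30.97), np.float64(30.64), np.float64(31.430000000000007)] lid 168.17 nose 166.53
0.0563 75.7
0.0543 75.5
0.0562 78.46000000000001
0.057 75.62
```

View pics/w12.png

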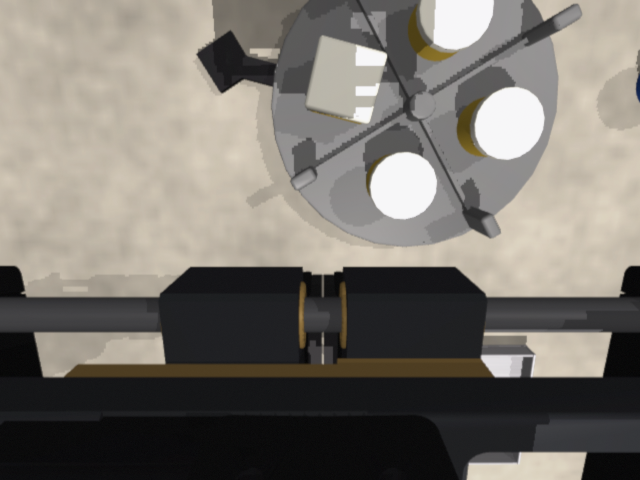

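From above, the tub bears 166.1°, its faces 165.9° and the pegs imply 165.7°. The nose is at 165.7–166.0°, so the tub is aligned within about 0.5°. One last scene check, then I'll hand in.

Run:
```python
from h import *
import pickle
a=pickle.load(open("scene0.pkl","rb"))["frame"];im=ctrl.get_image("scene");b=im["frame"]
cv2.imwrite("pics/scene13.png",b)
w=pickle.load(open("wrist12.pkl","rb"))["frame"];w2=ctrl.get_image("wrist")["frame"]
print("wrist change",np.abs(w[:250].astype(int)-w2[:250]).mean(), ctrl.get_state()["ft_force"])
```

```text
wrist change 1.450175 [-0.5799076  -1.03183601 -0.29305396]
```

View pics/scene13.png

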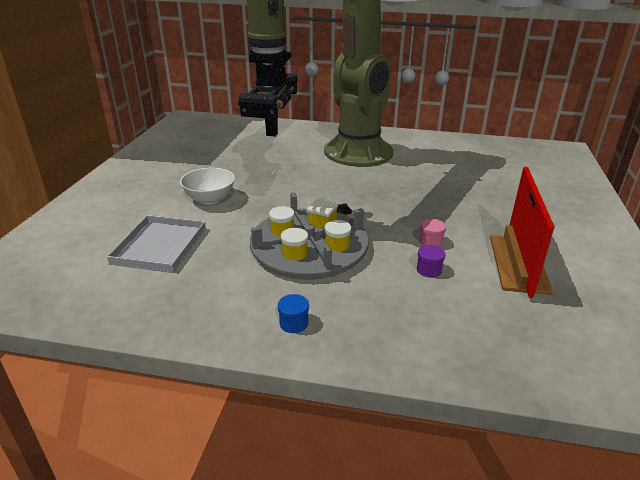

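The bowl (208,186), tray (158,243), board (520,240) and look-alike tubs are where they started. The square tub (321,215) is in front at the nose (345,210), and the arm is clear.

```bash
python3 -c "
from h import *
print(ctrl.close_job())"
```

```text
the job is handed in; nothing more can be done
None
```

The square tub now stands in front of the arrow nose, lined up to within about half a degree. I handed the job in at about 15 s of the 45 s allowed.

- **What I did:** I pushed one rim peg with closed fingers, turning the disc about 113° clockwise. The arc was slow, and I finished with a measured 3.4° nudge. Then I backed off and raised the arm clear.
- **Changed plan:** I first meant to push the front-left peg, but the arm couldn't reach that spot properly. I used the back-left peg instead and touched nothing at the first spot.
- **Alignment, from above (wrist camera):** the nose bears 165.7–166.0°. The tub's position bears 166.1–166.5°, its faces 165.9°, and the pegs imply 165.7°.
- **Disagreement:** the coarser side camera put the tub's position at 168.2° against the nose at 166.5°. Its peg angles (about 166.0°) and most of its lid edges agreed with the wrist view, so I trusted that one. Judging the nose by its diamond corners alone gave 167.3°.
- **Other objects:** by eye, the last scene picture shows the bowl, tray, board and look-alike tubs where they started. Two pictures moments apart showed no visible movement, and the fingers were well clear of everything.

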